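# Finish the slatted under-sink shelf

### The arm

A 6-joint arm with a two-finger parallel gripper is mounted at the origin on the work surface. World frame = base frame: x ahead of the robot, y to its left, z up, the work surface at z = 0. Lengths are in m, angles in rad, forces in N, time in s.
With the tool pointing down it reaches from about 0.375 to 0.9 m from the base axis. Payload 3.1 kg.
Tool frame: the origin (TCP) lies between the finger pads; the fingertips stand 19 mm ahead of it and the grasp point (between the pads) is the TCP; z points along the fingers, y is the line along which they close (so a half turn about z gives the same grasp; the last joint's range is limited). The gripper opens to 87 mm and grips with 3 to 60 N. Pads are 19 mm wide; open, the fingers measure 117 mm over their backs; the gripper's body (75 mm by 190 mm) begins 51 mm behind the grasp point.
Start: joints at [-1.302, 0.527, 1.433, -0, 1.181, -0.178], TCP at [0.27, -0.564, 0.242] pointing down, gripper open.
Joint ranges: [-3.08, 3.08], [-0.75, 2.2], [0.22, 2.44], [-1.43, 4.57], [0, 2.65], [-2.85, 2.85]. Speed limits (rad/s): [2.79, 2.79, 3.14, 3.14, 3.14, 3.14].

### API

Orientations are given as a unit quaternion [x, y, z, w].
In Python, from rig import telemetry, viewer, hand_in gives the robot as it stands. The module is installed in compiled form; this text tells all that it offers.
- The arm moves only by the shell command python3 -m creep 'ROWS' [FORCE]. ROWS is JSON, a list of rows, each an object with "translation": the shift along the tool's x, y, z in mm, a list of three; "roll": the turn about the tool's z in degrees; "gripper": the finger opening in mm, from 0 to 87. In form: [{"translation": [tx, ty, tz], "roll": roll, "gripper": gripper}, ...]. A call has 1 to 5 rows; each row is the pose to reach, as a shift and turn from the pose commanded when the call began, along the tool's axes at that moment; what a row does not reach only later rows make up. A row lasts 1/12 s, in which the tool goes at most 41.7 mm and 7.16 degrees, less where a joint would pass 70% of its speed; a pose out of reach is approached as far as the arm can. A call with a gripper value outside its range is refused whole. The fingers move at their own pace and stop on an object; FORCE is the grip in N (left out, the last holds). Time passes only in rows, so rows that repeat a pose let the fingers close. It gives the time, the measured TCP pose, the force, the opening and the grip force at its end, in the units of the state.
- telemetry.get_obs(): the state, without advancing time (a new reading comes with each control period).
- viewer.camera(name): name is "side" or "top"; returns the picture (420x560x3 uint8, blue, green, red); there is no depth.
- viewer.camera_info(name): a dict with "intrinsics" (3x3 intrinsics, pixels), "k1" (the pictures are not rectified: a ray, as slopes to the right and down, at radius r is drawn at 1 + k1 r^2 times it, then the intrinsics apply), "rvec" (rotation vector, rad) and "tvec" (3), from world to camera coordinates, as OpenCV has them. Camera axes: x right, y down, z forward; pixel columns grow to the right and rows downward; lengths in m; the calibration is good to about 2 mm. A picture is of the moment at which its call begins. camera_info takes no time and is no camera call.
- hand_in(): hands the job in; it is judged then, once.
Trained networks look in the newest picture that a camera, given by its name, has taken for a name from the list of things; names that differ only in an ending like _2 or _b are one class to them, and where a whole thing is asked for, a point or a joint stands for the part that bears it (a point fixed in the world has none). Each returns a list of dicts, best first, with "p" (0 to 1); they miss things now and then, are a little off and sometimes report something else, mostly with a low value. They report only what shows in the picture. A call takes as long as a camera call. They do not tell look-alikes from the thing itself.
- viewer.recognise(camera, thing): "bbox" ([left, top, width, height] in pixels, round what is visible of it).
The state is a dict: "time": time; "q": joint angles; "joint_velocities": joint speeds; "joint_torque": joint torques, N m; "position": TCP position; "tool_rot": TCP orientation; "ft_force": force on the tool from outside, world axes, zero at the start; "moment": the same for the moment, N m; "grip_width": finger opening in m; "grip_force": force on a finger pad.
Only numpy, scipy, OpenCV 4.12 (cv2) and the standard library are available. Lean on these libraries where they do the work, as an engineer would, in place of code of your own. Each camera call takes 0.05 s, during which the arm holds its last target. There are 200 camera calls.

### The job

Pull the vise's sliding jaw back and lift out the batten that has just been drilled. Lay that batten and every other batten on the worktop in a place of its own on the low white shelf frame, down in the saddles with the drilled end on the rail that has holes, and lock each one with a steel pin from the block, dropped all the way down through batten and rail (a pin left over may stay in the block). Finish by sliding the empty vise fully shut, and do not knock the kitchen things about.

Things in the scene. Friction and masses are not known exactly. Their poses are not given: they have to be found in the camera images.
- rack: Fixed white steel shelf frame, 136 x 244 mm. Origin on the worktop under its middle; x along the battens' lie, y along the rails. Rails 36 mm wide, 6 mm thick, tops at z = 40 mm: drilled rail at x = -50 mm, plain rail at x = +50 mm, open between. Places at y = -84, 0, +84 mm, each with U saddles on both rails: cheeks 42 mm apart inside, 14 mm tall, flared lips above to 20 mm
- seat1 (a point): Centre of the 16 mm through hole at the top of the drilled rail, place y = -84 mm of the rack (rack frame: -50, -84, 40); axes as the rack's
- seat2 (a point): Same, middle place (rack frame: -50, 0, 40)
- seat3 (a point): Same, place y = +84 mm (rack frame: -50, 84, 40)
- vise: Fixed quick-action vise, blue casting, bright jaws, bed 225 x 110 mm. Origin on the worktop below the middle of the clamped batten's width; fixed jaw on +x, face at x = +19 mm, sliding jaw on -x. Bed top 36 mm, jaw tops 56 mm above the worktop; jaws 110 mm wide along y, the sliding one 28 mm thick
- vise_jaw (a joint): Gap between the jaw faces in m: 0 shut, 0.038 on the clamped batten, 0.095 fully open. The jaw slides along the vise's -x as it opens, takes about 8 N to move and stays where it is left
- vise_knob (a point): Middle of the upright black pull knob on the sliding jaw: 22 mm across, from 17 mm above to 17 mm below this point, its axis 76 mm behind the jaw's face (48 mm behind the jaw's back). Below it is only the jaw's low tongue, top 48 mm above the worktop
- batten1: Pale wood batten 150 x 38 x 36 mm (x, y, z), about 0.12 kg, origin at the centre of its underside; a 16 mm hole runs through it in z at x = -50 mm, the other end is plain. Starts clamped in the vise, standing on its bed with its length along the jaws and its top 16 mm above them
- batten2: Batten like batten1, lying on the worktop with its hole upright; may be absent
- batten3: Batten like batten1, lying on the worktop with its hole upright; may be absent
- batten1_hole (a point): Centre of the hole of batten1 at its underside (batten frame: -50, 0, 0 mm)
- batten2_hole (a point): Centre of the hole of batten2 at its underside (batten frame: -50, 0, 0 mm)
- batten3_hole (a point): Centre of the hole of batten3 at its underside (batten frame: -50, 0, 0 mm)
- pin1: Steel locking pin, 80 mm long, 0.07 kg: round shank 10 mm across and 54 mm long with a bevelled tip, then a round head 22 mm across and 26 mm tall. Origin at the tip, z towards the head. Starts upright in the pin block, its head on the block's top. Fully home in a batten on the rack, its head rests on the batten and its tip is 18 mm below the rail's top
- pin2: Steel locking pin, 80 mm long, 0.07 kg: round shank 10 mm across and 54 mm long with a bevelled tip, then a round head 22 mm across and 26 mm tall. Origin at the tip, z towards the head. Starts upright in the pin block, its head on the block's top. Fully home in a batten on the rack, its head rests on the batten and its tip is 18 mm below the rail's top
- pin3: Steel locking pin, 80 mm long, 0.07 kg: round shank 10 mm across and 54 mm long with a bevelled tip, then a round head 22 mm across and 26 mm tall. Origin at the tip, z towards the head. Starts upright in the pin block, its head on the block's top. Fully home in a batten on the rack, its head rests on the batten and its tip is 18 mm below the rail's top
- pin4: Steel locking pin, 80 mm long, 0.07 kg: round shank 10 mm across and 54 mm long with a bevelled tip, then a round head 22 mm across and 26 mm tall. Origin at the tip, z towards the head. Starts upright in the pin block, its head on the block's top. Fully home in a batten on the rack, its head rests on the batten and its tip is 18 mm below the rail's top
- pin_block: Fixed wooden block 50 x 190 x 58 mm, origin at the centre of its underside; four 13 mm holes in a row along y, 45 mm apart, one pin in each
- salt_shaker: Bystander: glass salt shaker, white cap, 44 mm across, 80 mm tall; origin at the centre of its underside
- pepper_mill: Bystander: black pepper mill, 52 mm across, 145 mm tall; origin at the centre of its underside
- tablet_box: Bystander: blue carton, 75 x 130 x 45 mm; origin at the centre of its underside
Things that resemble listed ones, but are neither listed nor needed, are in the scene too. Leave any purple look-alike of the batten1 alone.

How it is judged:
By the outcome, as a careful person would: the job done as asked, in the order asked, and still so for the second after the job is handed in, with the robot touching nothing.
Of batten2, batten3 only 1 to 2 are there at a start; the rules pass over those that are not, and their reading is None.
At some moment in a run one of batten2, batten3 may be knocked a few centimetres aside while the robot is not near it.
It also fails if it takes over 210 s, if anything falls off the work surface, if the arm or the gripper's body presses on something with over 40 N, if the wrist force passes 120 N, or if a joint passes its speed limit or range.

## Working session

There is one attempt and no reset: what is moved stays moved. The work goes in short steps, Python scripts to look and compute and a shell command to move; the robot and the scene stay as the last step left them, time stands still between calls to the robot, and variables do not carry over. Pictures are saved under pics/ and viewed, at most 14 in all, crops included, and the job is handed in when it is done.

```bash
mkdir -p pics
cat > h.py <<'E'
import numpy as np, cv2
from rig import telemetry, viewer
from scipy.spatial.transform import Rotation as R
def cam(n):
    i=viewer.camera_info(n); return np.array(i["intrinsics"]),i["k1"],cv2.Rodrigues(np.array(i["rvec"],float))[0],np.array(i["tvec"],float).ravel()
def ray(n,uv):
    K,k1,Rm,t=cam(n)
    d=np.array([k1,0,0,0,0],float)
    p=cv2.undistortPoints(np.array(uv,float).reshape(-1,1,2),K,d).reshape(-1,2)
    return -Rm.T@t, np.c_[p,np.ones(len(p))]@Rm
def at_z(n,uv,z):
    c,d=ray(n,uv); s=(z-c[2])/d[:,2]; return c+d*s[:,None]
def proj(n,X):
    K,k1,Rm,t=cam(n)
    return cv2.projectPoints(np.array(X,float).reshape(-1,3),Rm,t,K,np.array([k1,0,0,0,0],float))[0].reshape(-1,2)
def tool(): 
    o=telemetry.get_obs(); return np.array(o["position"]),R.from_quat(o["tool_rot"]),o
def goto(x,y,z=None,yaw=None):
    "shift in tool mm to world target; yaw = wanted world angle(deg) of tool y axis (mod 180)"
    p,r,o=tool(); t=np.array([x,y,p[2] if z is None else z])
    m=r.as_matrix(); s=m.T@(t-p)*1000
    out="shift "+str(s.round(1))
    if yaw is not None:
        cur=np.degrees(np.arctan2(m[1,1],m[0,1])); d=(yaw-cur+90)%180-90
        out+=" roll %.1f (tool z down => roll=-worldyaw: %.1f)"%(d,-d)
    print(out)
E
python3 - <<'E'
from h import *
from rig import telemetry,viewer
o=telemetry.get_obs(); print(o["time"],o["position"],R.from_quat(o["tool_rot"]).as_matrix().round(3).tolist(),o["grip_width"])
for n in ("top","side"):
    im=viewer.camera(n); cv2.imwrite(f"pics/{n}0.png",cv2.resize(im,(800,600),interpolation=cv2.INTER_CUBIC)); cv2.imwrite(f"{n}0.png",im)
    c=cam(n); print(n,(-c[2].T@c[3]).round(3),c[0].tolist(),c[1])
for t in ("rack","vise","vise_knob","batten1","batten1_hole","pin1","pin_block","salt_shaker","pepper_mill","tablet_box"):
    for n in ("top","side"):
        print(t,n,[(np.round(d["bbox"]).astype(int).tolist(),round(d["p"],2)) for d in viewer.recognise(n,t)][:6])
E
```

```text
0.0 [ 0.26991611 -0.56293702  0.24057226] [[0.902, 0.432, -0.001], [0.432, -0.902, 0.002], [0.0, -0.002, -1.0]] 0.08722740339676903
top [ 0.455 -0.013  0.998] [[391.56040465716364, 0.0, 277.51654049748294], [0.0, 391.56040465716364, 213.15111775507253], [0.0, 0.0, 1.0]] -0.02138166743868573
side [-0.067  0.702  0.742] [[424.550157372355, 0.0, 278.07385254435286], [0.0, 424.550157372355, 209.62784750536332], [0.0, 0.0, 1.0]] 0.030741374969369763
rack top [([332, 177, 108, 59], 0.88)]
rack side [([279, 150, 69, 59], 0.83)]
vise top [([136, 175, 65, 95], 0.8)]
vise side [([152, 244, 106, 86], 0.71), ([278, 153, 67, 58], 0.67)]
vise_knob top [([144, 206, 43, 41], 0.88)]
vise_knob side [([170, 254, 55, 40], 0.95)]
batten1 top [([128, 188, 68, 22], 0.98), ([144, 302, 23, 67], 0.94), ([245, 179, 58, 17], 0.67)]
batten1 side [([147, 240, 62, 52], 0.83), ([260, 329, 72, 70], 0.78), ([229, 200, 45, 40], 0.6)]
batten1_hole top [([128, 186, 70, 23], 0.75)]
batten1_hole side [([260, 334, 74, 67], 0.67)]
pin1 top [([260, 137, 9, 9], 0.64), ([243, 135, 7, 11], 0.59), ([298, 131, 7, 11], 0.5)]
pin1 side [([236, 171, 5, 11], 0.58), ([212, 185, 6, 10], 0.54), ([203, 193, 7, 14], 0.54)]
pin_block top [([234, 129, 79, 31], 0.85)]
pin_block side [([193, 178, 55, 50], 0.56)]
salt_shaker top [([194, 109, 22, 22], 0.73), ([280, 132, 8, 15], 0.18)]
salt_shaker side [([156, 205, 15, 24], 0.65)]
pepper_mill top [([345, 85, 33, 45], 0.94), ([242, 179, 58, 21], 0.48)]
pepper_mill side [([240, 130, 17, 49], 0.9)]
tablet_box top [([250, 77, 54, 44], 0.88), ([195, 108, 21, 24], 0.48)]
tablet_box side [([176, 173, 46, 31], 0.71)]
```

View pics/top0.png

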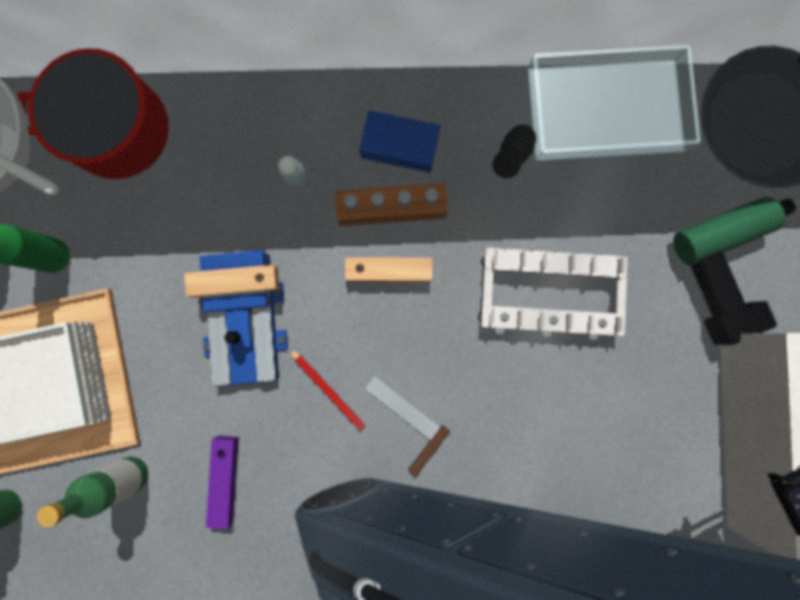

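View pics/side0.png

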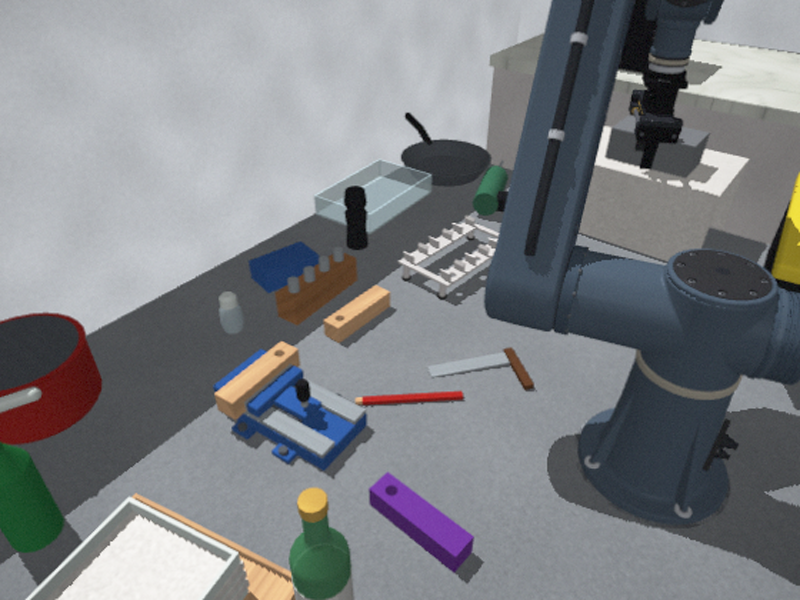

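Both pictures agree (800x600 pixels). Candidates for battens in the top view:
- Pale, in the vise: (231,280), hole at (259,278). This is batten1.
- Pale, on the worktop: (389,270), hole at (360,268). This is batten2 or batten3.
- Purple look-alike: (222,482). Leave alone.

The rack's drilled rail is the one nearer the robot, with holes at (504,318), (553,320) and (602,323). The knob is at (233,338). Next I fit the poses.

```bash
cat > fit.py <<'E'
from h import *
from scipy.optimize import minimize
def box(x,y,yaw,L,W,z0,z1):
    c,s=np.cos(yaw),np.sin(yaw)
    return np.array([[x+c*a-s*b,y+s*a+c*b,z] for a in(-L/2,L/2) for b in(-W/2,W/2) for z in(z0,z1)])
def sil(n,P):
    m=np.zeros((420*4,560*4),np.uint8); h=cv2.convexHull((proj(n,P)*4+1.5).round().astype(np.int32)); cv2.fillConvexPoly(m,h,1)
    return cv2.resize(m.astype(np.float32),(560,420),interpolation=cv2.INTER_AREA)
def woodmask(im,roi,lo,hi):
    hsv=cv2.cvtColor(im,cv2.COLOR_BGR2HSV); m=cv2.inRange(hsv,lo,hi); k=np.zeros_like(m); x,y,w,h=roi; k[y:y+h,x:x+w]=m[y:y+h,x:x+w]
    return cv2.morphologyEx(k,cv2.MORPH_CLOSE,np.ones((9,9)))>0
def fitbox(masks,x0,L,W,z0,z1):
    def f(v):
        c=0
        for n,m in masks.items():
            s=sil(n,box(*v[:2],v[2],L,W,z0,z1)); c+=np.abs(s-m).sum()/m.sum()
        return c
    S=np.array([x0]+[np.add(x0,d) for d in((.012,0,0),(0,.012,0),(0,0,.1))])
    r=minimize(f,x0,method="Nelder-Mead",options=dict(initial_simplex=S,xatol=2e-4,fatol=1e-4)); return r.x,r.fun
WOOD=((8,60,110),(24,200,255))
def darkblob(g,c,r):
    x,y=np.round(c).astype(int); p=255-g[y-r:y+r+1,x-r:x+r+1].astype(float); p-=np.percentile(p,60); p=p.clip(0); yy,xx=np.mgrid[-r:r+1,-r:r+1]
    return np.array([x+(p*xx).sum()/p.sum(),y+(p*yy).sum()/p.sum()])
E
python3 - <<'E'
from fit import *
T=cv2.imread("top0.png");S=cv2.imread("side0.png"); g=cv2.cvtColor(T,cv2.COLOR_BGR2GRAY)
for nm,rt,rs,z in(("b1",(122,180,80,36),(140,232,75,65),.036),("b2",(236,172,75,32),(222,195,56,48),0.)):
    mt=woodmask(T,rt,*WOOD); ms=woodmask(S,rs,*WOOD); print(nm,mt.sum(),ms.sum())
    uv=np.argwhere(mt).mean(0)[::-1]; c=at_z("top",[uv],z+.03)[0]
    for k in({"top":mt,"side":ms},{"top":mt},{"side":ms}): 
        v,e=fitbox(k,[c[0],c[1],np.pi/2],.15,.038,z,z+.036); print(list(k),v.round(4),np.degrees(v[2]).round(1),round(e,3))
for nm,c,z in(("b1h",(181,194),.072),("b2h",(252,188),.036)):
    b=darkblob(g,c,4); print(nm,b,at_z("top",[b],z).round(4))
for c in((353,223),(387,224),(421,226)):
    b=darkblob(g,c,4); print("seat",b,at_z("top",[b],.04).round(4))
print("pins",at_z("top",[(245.5,140.5),(264,139.5),(283,138),(302,137)],.084).round(4).tolist())
print("knob",at_z("top",[(163,236)],.082).round(4))
cv2.imwrite("pics/crop.png",np.vstack([cv2.resize(T[165:285,120:320],(800,480),interpolation=cv2.INTER_CUBIC)[:300],cv2.resize(T[125:250,240:450],(800,476),interpolation=cv2.INTER_CUBIC)[:300]]))
cv2.imwrite("pics/crop2.png",np.hstack([cv2.resize(S[225:335,140:273],(400,330),interpolation=cv2.INTER_CUBIC),cv2.resize(S[145:255,190:323],(400,330),interpolation=cv2.INTER_CUBIC)]))
E
```

```text
b1 1102 1211
['top', 'side'] [0.5529 0.273  1.6505] 94.6 0.299
['top'] [0.5532 0.2739 1.6436] 94.2 0.056
['side'] [0.5518 0.2733 1.656 ] 94.9 0.23
b2 1029 923
['top', 'side'] [0.573  0.0068 1.5493] 88.8 0.098
['top'] [0.5735 0.0066 1.5513] 88.9 0.007
['side'] [0.5707 0.0082 1.5526] 89.0 0.037
b1h [181.15455382 193.92548298] [[0.557  0.2224 0.072 ]]
b2h [251.40229885 187.37457742] [[0.5742 0.0573 0.036 ]]
seat [352.77651083 221.97149373] [[ 0.4845 -0.1898  0.04  ]]
seat [387.08111702 224.06515957] [[ 0.478  -0.2736  0.04  ]]
seat [421.31275304 226.29048583] [[ 0.4711 -0.3573  0.04  ]]
pins [[0.68, 0.0665, 0.084], [0.6816, 0.0227, 0.084], [0.6844, -0.0223, 0.084], [0.686, -0.0673, 0.084]]
knob [[0.4575 0.2629 0.082 ]]
```

View pics/crop.png

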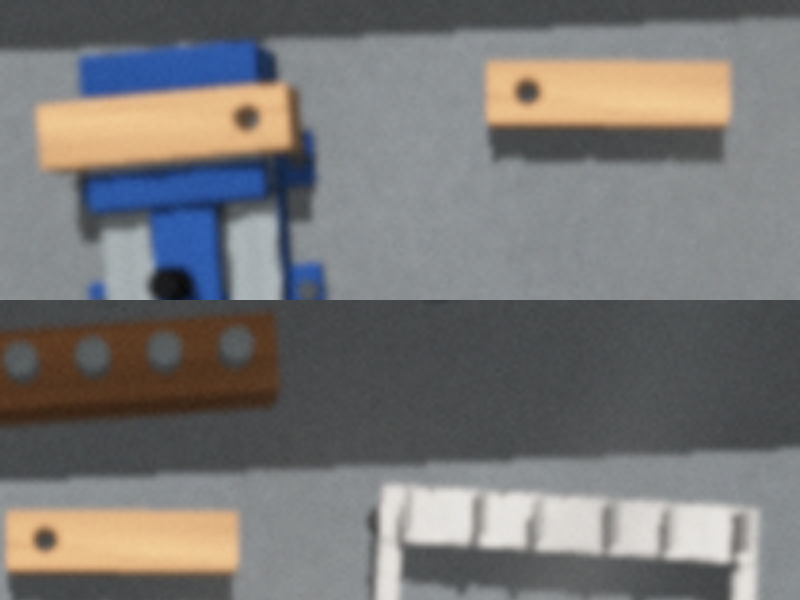

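View pics/crop2.png

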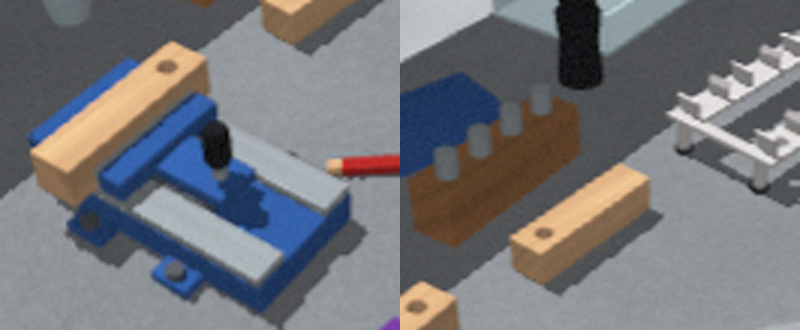

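The crops confirm the choice: pale batten1 sits in the vise with its hole at crop (246,117), the free batten's hole is at (527,92), and four pins stand in the block. No other pale batten shows so far. I'll triangulate the knob and plan the first move.

```bash
cat >> h.py <<'E'
def tri(a,b):
    (c1,d1),(c2,d2)=ray("top",[a]),ray("side",[b]); A=np.c_[d1[0],-d2[0]]; s=np.linalg.lstsq(A,c2-c1,rcond=None)[0]
    p,q=c1+s[0]*d1[0],c2+s[1]*d2[0]; return (p+q)/2,np.linalg.norm(p-q)
def plan(*W):
    "waypoints (x,y,z,yaw of tool y or None): shift/roll/rows for each, from the one before"
    p,r,o=tool(); m=r.as_matrix(); a=np.degrees(np.arctan2(m[1,1],m[0,1])); print("now t=%.1f"%o["time"],p.round(4),"yawY %.1f"%a,"q",np.round(o["q"],2),"F",np.round(o["ft_force"],1),"w %.4f"%o["grip_width"])
    for w in W:
        t=np.array(w[:3]); y=np.array([np.cos(np.radians(a)),np.sin(np.radians(a)),0]); z=np.array([0,0,-1.]); x=np.cross(y,z)
        s=np.array([x,y,z])@(t-p)*1000; b=a if w[3] is None else w[3]
        print(w,"->",s.round(1).tolist(),"roll %.1f"%(a-b),"rows",max(int(np.ceil(np.linalg.norm(s)/41.7)),int(np.ceil(abs(a-b)/7.16)))); p,a=t,b
E
python3 - <<'E'
from h import *
k,e=tri((163,235.7),(211,267.3)); print("knob top",k.round(4),e.round(4))
k,e=tri((181.2,193.9),(140+167/3,225+66/3)); print("b1 hole",k.round(4),e.round(4))
plan((.45,-.28,.24,-85.6),(.47,0,.24,-85.6),(.4575,.264,.17,-85.6))
E
```

```text
knob top [0.4591 0.2612 0.09  ] 0.0022
b1 hole [0.5562 0.222  0.0692] 0.003
now t=1.1 [ 0.27   -0.5636  0.2416] yawY -64.4 q [-1.3   0.53  1.43 -0.    1.18 -0.18] F [ 0.9  0.5 -0.7] w 0.0866
(0.45, -0.28, 0.24, -85.6) -> [284.8, -178.0, 1.6] roll 21.2 rows 9
(0.47, 0, 0.24, -85.6) -> [41.4, -277.6, 0.0] roll 0.0 rows 7
(0.4575, 0.264, 0.17, -85.6) -> [7.8, -264.2, 70.0] roll 0.0 rows 7
```

```bash
python3 -m creep '[{"translation":[75,-47,0],"roll":0,"gripper":60},{"translation":[150,-94,0],"roll":0,"gripper":60},{"translation":[150,-94,0],"roll":0,"gripper":60},{"translation":[150,-94,0],"roll":0,"gripper":60},{"translation":[150,-94,0],"roll":0,"gripper":60}]' 20
python3 -m creep '[{"translation":[135,-84,1],"roll":21.2,"gripper":60},{"translation":[135,-84,1],"roll":21.2,"gripper":60},{"translation":[135,-84,1],"roll":21.2,"gripper":60},{"translation":[135,-84,1],"roll":21.2,"gripper":60},{"translation":[135,-84,1],"roll":21.2,"gripper":60}]'
python3 -c "
from h import *
plan((.47,0,.24,-85.6),(.4585,.262,.17,-85.6))"
```

```text
time: 1.52
position: [0.3665, -0.4081, 0.2414]
tool_rot: [0.975, 0.223, 0.0, -0.002]
ft_force: [-0.2, 0.2, -0.5]
grip_width: 0.0638
grip_force: 0.0
time: 1.93
position: [0.4524, -0.2741, 0.2406]
tool_rot: [0.999, 0.041, 0.0, -0.002]
ft_force: [-0.1, 0.0, -0.1]
grip_width: 0.0601
grip_force: 0.0
now t=1.9 [ 0.4524 -0.2741  0.2406] yawY -85.3 q [-0.76  0.4   1.67  0.    1.07  0.73] F [-0.1  0.  -0.1] w 0.0601
(0.47, 0, 0.24, -85.6) -> [39.9, -271.8, 0.6] roll 0.3 rows 7
(0.4585, 0.262, 0.17, -85.6) -> [8.6, -262.1, 70.0] roll 0.0 rows 7
```

```bash
python3 -m creep '[{"translation":[30,-190,0],"roll":0.3,"gripper":60},{"translation":[30,-190,0],"roll":0.3,"gripper":60},{"translation":[30,-190,0],"roll":0.3,"gripper":60},{"translation":[30,-190,0],"roll":0.3,"gripper":60},{"translation":[30,-190,0],"roll":0.3,"gripper":60}]'
python3 -m creep '[{"translation":[10,-190,0],"roll":0,"gripper":60},{"translation":[10,-190,0],"roll":0,"gripper":60},{"translation":[10,-190,0],"roll":0,"gripper":60},{"translation":[10,-190,0],"roll":0,"gripper":60},{"translation":[10,-190,0],"roll":0,"gripper":60}]'
python3 -m creep '[{"translation":[8,-154,60],"roll":0,"gripper":60},{"translation":[8,-154,60],"roll":0,"gripper":60},{"translation":[8,-154,60],"roll":0,"gripper":60},{"translation":[8,-154,60],"roll":0,"gripper":60},{"translation":[8,-154,60],"roll":0,"gripper":60}]'
python3 - <<'E'
from h import *
from fit import *
plan((.4585,.262,.076,-85.6))
T=viewer.camera("top");S=viewer.camera("side");cv2.imwrite("top1.png",T);cv2.imwrite("side1.png",S)
cv2.imwrite("pics/v1.png",np.hstack([cv2.resize(T[100:400,:400],(400,300)),cv2.resize(S[100:400,:400],(400,300))]))
E
```

```text
time: 2.35
position: [0.4648, -0.0854, 0.2406]
tool_rot: [0.999, 0.037, -0.0, -0.001]
ft_force: [0.0, -0.6, 0.3]
grip_width: 0.06
grip_force: 0.0
time: 2.77
position: [0.4616, 0.1049, 0.2408]
tool_rot: [0.999, 0.037, 0.0, -0.0]
ft_force: [0.1, 0.3, -0.3]
grip_width: 0.0597
grip_force: 0.0
time: 3.18
position: [0.4578, 0.261, 0.1783]
tool_rot: [0.999, 0.039, -0.001, -0.001]
ft_force: [-0.2, -0.0, -1.2]
grip_width: 0.06
grip_force: 0.0
now t=3.2 [0.4578 0.261  0.1783] yawY -85.6 q [0.3  0.49 1.74 0.   0.92 1.8 ] F [-0.2 -0.  -1.2] w 0.0600
(0.4585, 0.262, 0.076, -85.6) -> [0.7, -0.9, 102.3] roll 0.0 rows 3
```

View pics/v1.png

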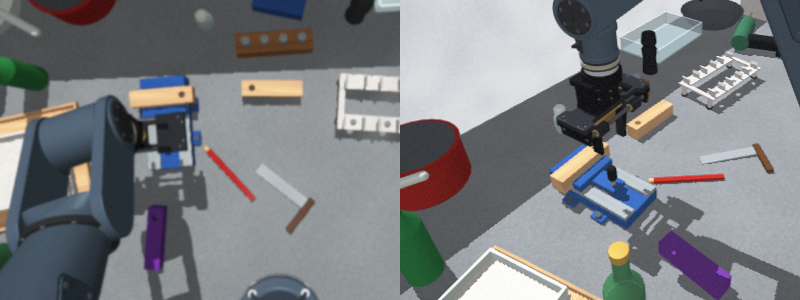

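The arm is over the knob (side picture at about (612,172)). Nothing pale shows where the arm stood before, so only batten1 and one other batten are present. I'll grip the knob and pull.

```bash
python3 -m creep '[{"translation":[0.7,-1,40],"roll":0,"gripper":60},{"translation":[0.7,-1,70],"roll":0,"gripper":60},{"translation":[0.7,-1,95],"roll":0,"gripper":60},{"translation":[0.7,-1,102],"roll":0,"gripper":60},{"translation":[0.7,-1,102],"roll":0,"gripper":60}]' 20
python3 -m creep '[{"translation":[0,0,0],"roll":0,"gripper":15},{"translation":[0,0,0],"roll":0,"gripper":15},{"translation":[0,0,0],"roll":0,"gripper":15},{"translation":[0,0,0],"roll":0,"gripper":15},{"translation":[0,0,0],"roll":0,"gripper":15}]' 20
python3 -m creep '[{"translation":[-8,0,0],"roll":0,"gripper":15},{"translation":[-18,0,0],"roll":0,"gripper":15},{"translation":[-28,0,0],"roll":0,"gripper":15},{"translation":[-36,0,0],"roll":0,"gripper":15},{"translation":[-36,0,0],"roll":0,"gripper":15}]'
```

```text
time: 3.7
position: [0.4592, 0.2554, 0.0775]
tool_rot: [0.999, 0.035, -0.002, 0.001]
ft_force: [0.2, -0.6, 0.3]
grip_width: 0.0599
grip_force: 0.0
time: 4.12
position: [0.4603, 0.26, 0.08]
tool_rot: [0.999, 0.034, 0.002, -0.003]
ft_force: [-3.7, 20.7, -0.3]
grip_width: 0.0347
grip_force: 10.5
time: 4.53
position: [0.4299, 0.264, 0.0802]
tool_rot: [0.999, 0.032, 0.009, -0.008]
ft_force: [1.8, 35.9, -10.0]
grip_width: 0.0213
grip_force: 20.1
```

```bash
python3 -m creep '[{"translation":[0,0,0],"roll":0,"gripper":15},{"translation":[0,0,0],"roll":0,"gripper":15},{"translation":[0,0,0],"roll":0,"gripper":15}]'
python3 -c "
from h import *
plan()
o=telemetry.get_obs();print(np.round(o['moment'],2))
k=viewer.camera('side');cv2.imwrite('pics/v2.png',cv2.resize(k[180:330,110:310],(800,600)))"
```

```text
time: 4.78
position: [0.4299, 0.264, 0.0801]
tool_rot: [0.999, 0.032, 0.009, -0.008]
ft_force: [1.6, 34.9, -9.2]
grip_width: 0.0214
grip_force: 20.1
now t=4.8 [0.4299 0.264  0.0801] yawY -86.3 q [0.32 0.63 1.88 0.02 0.61 1.81] F [ 1.6 34.9 -9.2] w 0.0214
[ 5.69 -0.21 -0.1 ]
```

View pics/v2.png

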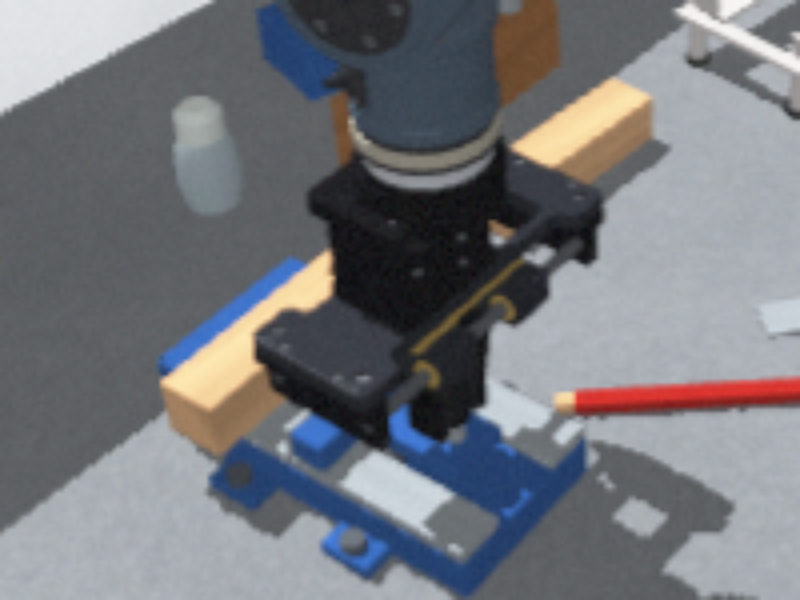

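The jaw follows and the knob is held, but the grip is off-centre and the side load is 35 N. I'll shift towards +y to relieve it.

```bash
python3 -m creep '[{"translation":[0,-2,0],"roll":0,"gripper":15},{"translation":[0,-4,0],"roll":0,"gripper":15},{"translation":[0,-4,0],"roll":0,"gripper":15},{"translation":[0,-4,0],"roll":0,"gripper":15}]'
```

```text
time: 5.17
position: [0.4298, 0.2643, 0.0801]
tool_rot: [0.999, 0.034, 0.008, -0.005]
ft_force: [4.5, 18.2, -7.1]
grip_width: 0.0209
grip_force: 20.0
```

```bash
python3 -m creep '[{"translation":[0,-2,1],"roll":0,"gripper":15},{"translation":[0,-4,1.5],"roll":0,"gripper":15},{"translation":[0,-4,1.5],"roll":0,"gripper":15},{"translation":[0,-4,1.5],"roll":0,"gripper":15}]'
python3 -m creep '[{"translation":[-7,0,0],"roll":0,"gripper":15},{"translation":[-14,0,0],"roll":0,"gripper":15},{"translation":[-20,0,0],"roll":0,"gripper":15},{"translation":[-20,0,0],"roll":0,"gripper":15}]'
python3 -c "
from h import *
plan()"
```

```text
time: 5.5
position: [0.4297, 0.2647, 0.0799]
tool_rot: [0.999, 0.036, 0.008, -0.002]
ft_force: [6.1, 0.9, 7.8]
grip_width: 0.0215
grip_force: 20.0
time: 5.83
position: [0.4095, 0.2631, 0.0799]
tool_rot: [0.999, 0.036, 0.008, -0.002]
ft_force: [5.8, 0.9, 7.3]
grip_width: 0.0209
grip_force: 20.0
now t=5.8 [0.4095 0.2631 0.0799] yawY -85.9 q [ 0.34  0.62  1.92 -0.    0.59  1.84] F [5.8 0.9 7.3] w 0.0209
```

```bash
python3 -m creep '[{"translation":[0,0,0],"roll":0,"gripper":60},{"translation":[0,0,0],"roll":0,"gripper":60},{"translation":[0,0,0],"roll":0,"gripper":60},{"translation":[0,0,-30],"roll":0,"gripper":60},{"translation":[0,0,-60],"roll":0,"gripper":60}]' 30
python3 -m creep '[{"translation":[0,0,-40],"roll":-7,"gripper":65},{"translation":[0,0,-40],"roll":-14,"gripper":65},{"translation":[0,0,-40],"roll":-21,"gripper":65},{"translation":[0,0,-40],"roll":-28,"gripper":65},{"translation":[0,0,-40],"roll":-35,"gripper":65}]'
python3 -m creep '[{"translation":[0,0,0],"roll":-7,"gripper":65},{"translation":[0,0,0],"roll":-14,"gripper":65},{"translation":[0,0,0],"roll":-21,"gripper":65},{"translation":[0,0,0],"roll":-28,"gripper":65},{"translation":[0,0,0],"roll":-35,"gripper":65}]'
python3 -m creep '[{"translation":[0,0,0],"roll":-7,"gripper":65},{"translation":[0,0,0],"roll":-14,"gripper":65},{"translation":[0,0,0],"roll":-20,"gripper":65},{"translation":[0,0,0],"roll":-20,"gripper":65},{"translation":[0,0,0],"roll":-20,"gripper":65}]'
python3 - <<'E'
from h import *
from fit import *
plan((.5532,.2735,.18,4.4),(.5532,.2735,.078,4.4))
T=viewer.camera("top");S=viewer.camera("side");cv2.imwrite("top2.png",T);cv2.imwrite("side2.png",S)
for rt,rs,z,n in(((122,180,80,36),(140,232,75,65),.036,"b1"),((236,172,75,32),(222,195,56,48),0.,"b2")):
    mt=woodmask(T,rt,*WOOD);ms=woodmask(S,rs,*WOOD)
    for k in({"top":mt},{"side":ms}):
        v,e=fitbox(k,[.555 if z else .573,.273 if z else .007,1.6],.15,.038,z,z+.036);print(n,list(k),v.round(4),np.degrees(v[2]).round(1),round(e,3))
cv2.imwrite("pics/v3.png",np.hstack([cv2.resize(T[140:290,100:300],(400,300)),cv2.resize(S[180:330,110:310],(400,300))]))
E
```

```text
time: 6.25
position: [0.4005, 0.2604, 0.1358]
tool_rot: [0.999, 0.036, -0.004, 0.001]
ft_force: [0.8, 0.0, 0.8]
grip_width: 0.0463
grip_force: 0.0
time: 6.67
position: [0.4019, 0.261, 0.177]
tool_rot: [0.941, 0.338, -0.001, -0.0]
ft_force: [-0.1, -0.1, -0.3]
grip_width: 0.0644
grip_force: 0.0
time: 7.08
position: [0.4018, 0.2609, 0.1765]
tool_rot: [0.796, 0.605, -0.001, -0.0]
ft_force: [-0.3, 0.6, 1.1]
grip_width: 0.0647
grip_force: 0.0
time: 7.5
position: [0.4022, 0.261, 0.1767]
tool_rot: [0.682, 0.731, -0.001, -0.0]
ft_force: [0.3, -0.0, -0.0]
grip_width: 0.065
grip_force: 0.0
now t=7.5 [0.4022 0.261  0.1767] yawY 4.0 q [0.34 0.44 1.86 0.   0.85 0.27] F [ 0.3 -0.  -0. ] w 0.0650
(0.5532, 0.2735, 0.18, 4.4) -> [2.0, 151.5, -3.3] roll -0.4 rows 4
(0.5532, 0.2735, 0.078, 4.4) -> [0.0, 0.0, 102.0] roll 0.0 rows 3
b1 ['top'] [0.5527 0.2735 1.6452] 94.3 0.049
b1 ['side'] [0.5502 0.2732 1.6543] 94.8 0.036
b2 ['top'] [0.5737 0.0065 1.5515] 88.9 0.021
b2 ['side'] [0.5716 0.0036 1.6133] 92.4 2.283
```

View pics/v3.png

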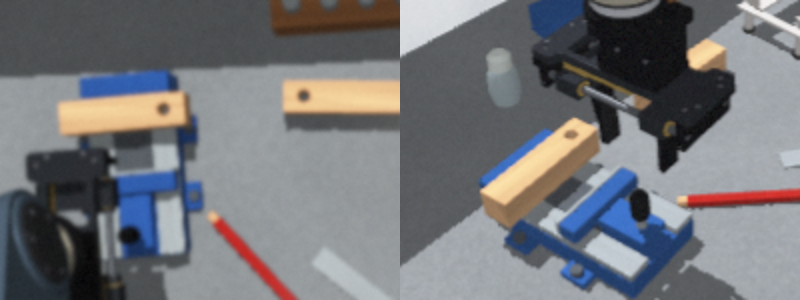

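The jaw stands well open (top crop about (145,182)) and batten1 has not moved: centre (0.5525, 0.2735), 94.5°. I'll move over it, settle, then descend.

```bash
python3 -m creep '[{"translation":[2,40,0],"roll":-0.4,"gripper":65},{"translation":[2,80,0],"roll":-0.4,"gripper":65},{"translation":[2,120,0],"roll":-0.4,"gripper":65},{"translation":[2,150.5,0],"roll":-0.4,"gripper":65},{"translation":[2,150.5,0],"roll":-0.4,"gripper":65}]'
python3 -m creep '[{"translation":[0,0,25],"roll":0,"gripper":65},{"translation":[0,0,40],"roll":0,"gripper":65},{"translation":[0,0,40],"roll":0,"gripper":65},{"translation":[0,0,40],"roll":0,"gripper":65}]'
python3 -c "
from h import *
plan((.5525,.2735,.078,4.4))"
```

```text
time: 8.02
position: [0.5607, 0.2741, 0.1775]
tool_rot: [0.68, 0.733, 0.004, 0.003]
ft_force: [0.1, -0.0, -0.3]
grip_width: 0.0655
grip_force: 0.0
time: 8.35
position: [0.5518, 0.2737, 0.1361]
tool_rot: [0.679, 0.734, -0.001, -0.001]
ft_force: [0.0, 0.6, -0.4]
grip_width: 0.065
grip_force: 0.0
now t=8.3 [0.5518 0.2737 0.1361] yawY 4.5 q [0.28 0.65 1.54 0.   0.95 0.2 ] F [ 0.   0.6 -0.4] w 0.0650
(0.5525, 0.2735, 0.078, 4.4) -> [-0.3, 0.7, 58.1] roll 0.1 rows 2
```

```bash
python3 -m creep '[{"translation":[0,0.7,25],"roll":0,"gripper":65},{"translation":[0,0.7,45],"roll":0,"gripper":65},{"translation":[0,0.7,58],"roll":0,"gripper":65},{"translation":[0,0.7,58],"roll":0,"gripper":65},{"translation":[0,0.7,58],"roll":0,"gripper":65}]' 30
python3 -m creep '[{"translation":[0,0,0],"roll":0,"gripper":30},{"translation":[0,0,0],"roll":0,"gripper":30},{"translation":[0,0,0],"roll":0,"gripper":30},{"translation":[0,0,0],"roll":0,"gripper":30},{"translation":[0,0,0],"roll":0,"gripper":30}]' 30
```

```text
time: 8.77
position: [0.5537, 0.2742, 0.0793]
tool_rot: [0.679, 0.734, -0.0, -0.0]
ft_force: [-0.7, -0.5, -0.5]
grip_width: 0.0651
grip_force: 0.0
time: 9.18
position: [0.5524, 0.274, 0.0796]
tool_rot: [0.679, 0.734, -0.001, -0.001]
ft_force: [-6.3, 0.5, 3.2]
grip_width: 0.0394
grip_force: 2.9
```

```bash
python3 -m creep '[{"translation":[0,0,0],"roll":0,"gripper":30},{"translation":[0,0,0],"roll":0,"gripper":30},{"translation":[0,0,-10],"roll":0,"gripper":30},{"translation":[0,0,-25],"roll":0,"gripper":30},{"translation":[0,0,-50],"roll":0,"gripper":30}]' 40
python3 -m creep '[{"translation":[0,0,-40],"roll":0,"gripper":30},{"translation":[0,0,-80],"roll":0,"gripper":30},{"translation":[0,0,-100],"roll":0,"gripper":30},{"translation":[0,0,-100],"roll":0,"gripper":30},{"translation":[0,0,-100],"roll":0,"gripper":30}]'
python3 - <<'E'
from h import *
plan()
T=viewer.camera("top");S=viewer.camera("side");cv2.imwrite("top3.png",T);cv2.imwrite("side3.png",S)
cv2.imwrite("pics/v4.png",np.hstack([cv2.resize(T[120:300,80:320],(400,300)),cv2.resize(S[150:330,80:320],(400,300))]))
E
```

```text
time: 9.6
position: [0.5524, 0.2735, 0.1277]
tool_rot: [0.679, 0.734, -0.002, -0.001]
ft_force: [-0.6, 0.1, -0.4]
grip_width: 0.0375
grip_force: 40.0
time: 10.02
position: [0.5549, 0.2743, 0.2313]
tool_rot: [0.679, 0.734, 0.002, 0.001]
ft_force: [0.3, 0.5, -1.6]
grip_width: 0.038
grip_force: 40.0
now t=10.0 [0.5549 0.2743 0.2313] yawY 4.5 q [ 0.28  0.53  1.46 -0.    1.14  0.2 ] F [ 0.3  0.5 -1.6] w 0.0380
```

View pics/v4.png

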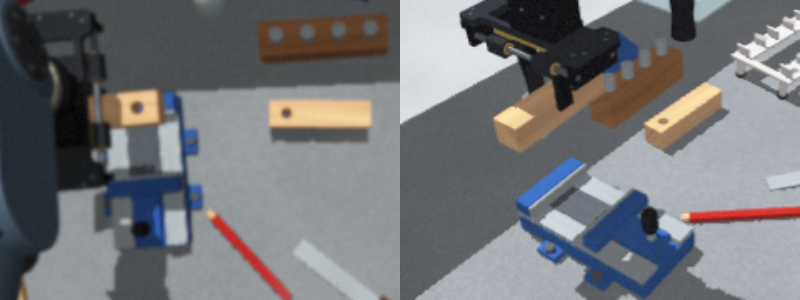

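Batten1 is out, level in the fingers, and the vise is empty. I'll carry it to place 1 (y = -84) in four chunks, 24.75° of roll each.

```bash
python3 -m creep '[{"translation":[-32,-4,0],"roll":5,"gripper":30},{"translation":[-63,-8,0],"roll":10,"gripper":30},{"translation":[-95,-12,0],"roll":15,"gripper":30},{"translation":[-126,-17,0],"roll":20,"gripper":30},{"translation":[-158,-21,0],"roll":24.75,"gripper":30}]'
python3 -m creep '[{"translation":[-30,9,0],"roll":5,"gripper":30},{"translation":[-61,19,0],"roll":10,"gripper":30},{"translation":[-91,28,0],"roll":15,"gripper":30},{"translation":[-122,38,0],"roll":20,"gripper":30},{"translation":[-152,47,0],"roll":24.75,"gripper":30}]'
python3 -m creep '[{"translation":[-24,21,0],"roll":5,"gripper":30},{"translation":[-47,43,0],"roll":10,"gripper":30},{"translation":[-71,64,0],"roll":15,"gripper":30},{"translation":[-95,85,0],"roll":20,"gripper":30},{"translation":[-118,106,0],"roll":24.75,"gripper":30}]'
python3 -m creep '[{"translation":[-13,29,0],"roll":5,"gripper":30},{"translation":[-25,58,0],"roll":10,"gripper":30},{"translation":[-38,88,0],"roll":15,"gripper":30},{"translation":[-50,117,0],"roll":20,"gripper":30},{"translation":[-63,146,0],"roll":24.75,"gripper":30}]'
python3 -m creep '[{"translation":[0,0,0],"roll":0,"gripper":30},{"translation":[0,0,0],"roll":0,"gripper":30},{"translation":[0,0,0],"roll":0,"gripper":30}]'
python3 -c "
from h import *
plan((.5219,-.3614,.125,-94.6),(.5219,-.3614,.0836,-94.6))"
```

```text
time: 10.53
position: [0.5435, 0.1136, 0.2268]
tool_rot: [0.821, 0.57, -0.002, -0.001]
ft_force: [0.2, 0.6, -1.6]
grip_width: 0.0375
grip_force: 40.0
time: 10.95
position: [0.5353, -0.0454, 0.227]
tool_rot: [0.925, 0.381, -0.002, -0.001]
ft_force: [-0.6, 0.2, -1.4]
grip_width: 0.0375
grip_force: 40.0
time: 11.37
position: [0.5267, -0.2034, 0.2268]
tool_rot: [0.985, 0.174, -0.002, -0.002]
ft_force: [0.1, 0.2, -0.8]
grip_width: 0.0377
grip_force: 40.0
time: 11.78
position: [0.5185, -0.362, 0.2264]
tool_rot: [0.999, -0.042, -0.002, -0.002]
ft_force: [-0.2, 0.7, -0.1]
grip_width: 0.0375
grip_force: 40.0
time: 12.03
position: [0.5186, -0.3601, 0.2269]
tool_rot: [0.999, -0.039, -0.002, -0.002]
ft_force: [0.1, 1.0, -0.5]
grip_width: 0.0379
grip_force: 40.0
now t=12.0 [ 0.5186 -0.3601  0.2269] yawY -94.5 q [-0.78  0.55  1.43  0.    1.17  0.87] F [ 0.1  1.  -0.5] w 0.0379
(0.5219, -0.3614, 0.125, -94.6) -> [3.4, 1.1, 101.9] roll 0.1 rows 3
(0.5219, -0.3614, 0.0836, -94.6) -> [0.0, 0.0, 41.4] roll 0.0 rows 1
```

```bash
python3 -m creep '[{"translation":[3.4,1.1,35],"roll":0,"gripper":30},{"translation":[3.4,1.1,70],"roll":0,"gripper":30},{"translation":[3.4,1.1,98],"roll":0,"gripper":30},{"translation":[3.4,1.1,98],"roll":0,"gripper":30},{"translation":[3.4,1.1,98],"roll":0,"gripper":30}]'
python3 - <<'E'
from h import *
p,r,o=tool(); zt=p[2]-.0436+.036
plan((.5219,-.3614,.0836,-94.6))
T=viewer.camera("top");S=viewer.camera("side");cv2.imwrite("top4.png",T);cv2.imwrite("side4.png",S)
h=p+np.array([-.0508,.004,0]); h[2]=zt; print("expect hole px",proj("top",[h]),h.round(4),"seat3/2/1 px",proj("top",[(.4845,-.1898,.04),(.478,-.2736,.04),(.4711,-.3573,.04)]).round(1).tolist())
cv2.imwrite("pics/v5.png",np.hstack([cv2.resize(T[165:265,330:463],(400,300),interpolation=cv2.INTER_CUBIC),cv2.resize(S[120:220,250:383],(400,300),interpolation=cv2.INTER_CUBIC)]))
E
```

```text
time: 12.45
position: [0.522, -0.3599, 0.1292]
tool_rot: [0.999, -0.038, -0.002, -0.002]
ft_force: [0.3, -0.3, 0.3]
grip_width: 0.038
grip_force: 40.0
now t=12.4 [ 0.522  -0.3599  0.1292] yawY -94.4 q [-0.78  0.68  1.5   0.    0.97  0.87] F [ 0.3 -0.3  0.3] w 0.0380
(0.5219, -0.3614, 0.0836, -94.6) -> [-0.0, 1.5, 45.6] roll 0.2 rows 2
expect hole px [[433.77161772 225.4006185 ]] [ 0.4712 -0.3559  0.1216] seat3/2/1 px [[352.8, 222.0], [387.1, 224.0], [421.3, 226.3]]
```

View pics/v5.png

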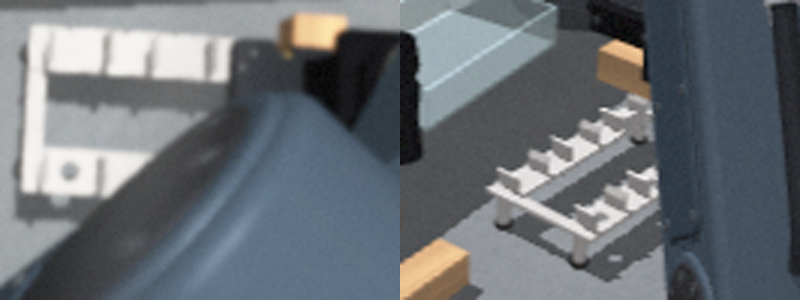

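The batten hangs over place 1; the arm hides the hole, but the far end at about (312,32) lines up with the saddles. I'll lower it while watching the force.

```bash
python3 -m creep '[{"translation":[0,1.3,10],"roll":0.2,"gripper":30},{"translation":[0,1.3,25],"roll":0.2,"gripper":30},{"translation":[0,1.3,34],"roll":0.2,"gripper":30},{"translation":[0,1.3,34],"roll":0.2,"gripper":30},{"translation":[0,1.3,34],"roll":0.2,"gripper":30}]'
python3 -m creep '[{"translation":[0,0,4],"roll":0,"gripper":30},{"translation":[0,0,8],"roll":0,"gripper":30},{"translation":[0,0,12],"roll":0,"gripper":30},{"translation":[0,0,12],"roll":0,"gripper":30},{"translation":[0,0,12],"roll":0,"gripper":30}]'
python3 -c "
from h import *
plan((.5219,-.3614,.0836,-94.6))"
```

```text
time: 12.97
position: [0.5232, -0.3624, 0.0973]
tool_rot: [0.999, -0.041, 0.0, -0.001]
ft_force: [3.0, 4.3, -1.4]
grip_width: 0.0375
grip_force: 40.0
time: 13.38
position: [0.5227, -0.3622, 0.0851]
tool_rot: [0.999, -0.041, -0.0, -0.001]
ft_force: [1.1, 5.0, -0.9]
grip_width: 0.0377
grip_force: 40.0
now t=13.4 [ 0.5227 -0.3622  0.0851] yawY -94.7 q [-0.78  0.74  1.52  0.    0.89  0.87] F [ 1.1  5.  -0.9] w 0.0377
(0.5219, -0.3614, 0.0836, -94.6) -> [-0.9, -0.7, 1.5] roll -0.1 rows 1
```

```bash
python3 -m creep '[{"translation":[-0.8,-1.5,0],"roll":0,"gripper":30},{"translation":[-0.8,-1.5,1],"roll":0,"gripper":30},{"translation":[-0.8,-1.5,2],"roll":0,"gripper":30},{"translation":[-0.8,-1.5,2],"roll":0,"gripper":30}]'
python3 -m creep '[{"translation":[0,0,0],"roll":0,"gripper":58},{"translation":[0,0,0],"roll":0,"gripper":58},{"translation":[0,0,0],"roll":0,"gripper":58},{"translation":[0,0,-15],"roll":0,"gripper":58},{"translation":[0,0,-45],"roll":0,"gripper":58}]'
python3 -m creep '[{"translation":[0,0,-40],"roll":0,"gripper":58},{"translation":[0,0,-80],"roll":0,"gripper":58},{"translation":[0,0,-100],"roll":0,"gripper":58},{"translation":[0,0,-100],"roll":0,"gripper":58}]'
python3 -c "
from h import *
plan((.5737,.0065,.23,-1.1),(.56,-.15,.23,-1.1))"
```

```text
time: 13.72
position: [0.5224, -0.362, 0.0835]
tool_rot: [0.999, -0.041, 0.0, -0.0]
ft_force: [1.1, 4.9, 2.5]
grip_width: 0.0379
grip_force: 40.0
time: 14.13
position: [0.5199, -0.3614, 0.1248]
tool_rot: [0.999, -0.041, -0.003, -0.002]
ft_force: [-0.3, 0.3, -0.3]
grip_width: 0.0566
grip_force: 0.0
time: 14.47
position: [0.5248, -0.3658, 0.2347]
tool_rot: [0.999, -0.041, 0.005, 0.005]
ft_force: [-0.1, -0.7, -0.2]
grip_width: 0.0576
grip_force: 0.0
now t=14.5 [ 0.5248 -0.3658  0.2347] yawY -94.7 q [-0.78  0.55  1.41 -0.    1.17  0.87] F [-0.1 -0.7 -0.2] w 0.0576
(0.5737, 0.0065, 0.23, -1.1) -> [18.0, -375.1, 4.7] roll -93.6 rows 14
(0.56, -0.15, 0.23, -1.1) -> [-156.7, -10.7, 0.0] roll 0.0 rows 4
```

Released with little force. I'll look at place 1 once the arm is clear, so next I move over the second batten.

```bash
python3 -m creep '[{"translation":[1,-25,0],"roll":-6,"gripper":65},{"translation":[2,-50,0],"roll":-12.5,"gripper":65},{"translation":[4,-75,0],"roll":-19,"gripper":65},{"translation":[5,-100,0],"roll":-25,"gripper":65},{"translation":[6,-125,0],"roll":-31.2,"gripper":65}]'
python3 -m creep '[{"translation":[14,-21,0],"roll":-6,"gripper":65},{"translation":[28,-42,0],"roll":-12.5,"gripper":65},{"translation":[42,-62,0],"roll":-19,"gripper":65},{"translation":[56,-83,0],"roll":-25,"gripper":65},{"translation":[70,-104,0],"roll":-31.2,"gripper":65}]'
python3 -m creep '[{"translation":[23,-10,0],"roll":-6,"gripper":65},{"translation":[45,-21,0],"roll":-12.5,"gripper":65},{"translation":[68,-31,0],"roll":-19,"gripper":65},{"translation":[91,-42,0],"roll":-25,"gripper":65},{"translation":[113,-53,0],"roll":-31.2,"gripper":65}]'
python3 -m creep '[{"translation":[0,0,0],"roll":0,"gripper":65},{"translation":[0,0,0],"roll":0,"gripper":65}]'
python3 - <<'E'
from fit import *
T=viewer.camera("top");S=viewer.camera("side");cv2.imwrite("top5.png",T);cv2.imwrite("side5.png",S)
print("b",[d["bbox"] for d in viewer.recognise("side","batten2")])
ms=woodmask(S,(215,188,70,62),*WOOD);v,e=fitbox({"side":ms},[.572,.007,1.56],.15,.038,0.,.036);print(v.round(4),np.degrees(v[2]).round(1),round(e,3))
x,y,yaw=.5732,.0065,-1.1
plan((x,y,.12,yaw),(x,y,.03,yaw))
cv2.imwrite("pics/v6.png",np.hstack([cv2.resize(T[140:290,230:430],(400,300),interpolation=cv2.INTER_CUBIC),cv2.resize(S[130:280,190:390],(400,300),interpolation=cv2.INTER_CUBIC)]))
E
```

```text
time: 14.88
position: [0.5378, -0.2376, 0.2269]
tool_rot: [0.973, 0.231, -0.001, -0.0]
ft_force: [-0.3, -0.1, 0.3]
grip_width: 0.0648
grip_force: 0.0
time: 15.3
position: [0.5543, -0.1133, 0.2269]
tool_rot: [0.875, 0.484, -0.001, -0.0]
ft_force: [0.0, 0.2, -0.5]
grip_width: 0.0652
grip_force: 0.0
time: 15.72
position: [0.5701, 0.0106, 0.2269]
tool_rot: [0.712, 0.702, -0.001, -0.0]
ft_force: [0.2, -0.8, -0.4]
grip_width: 0.065
grip_force: 0.0
time: 15.88
position: [0.5699, 0.0106, 0.2271]
tool_rot: [0.713, 0.701, -0.001, -0.0]
ft_force: [0.2, -0.1, -0.4]
grip_width: 0.0648
grip_force: 0.0
b [[258.4, 328.0, 72.1, 72.1], [230.0, 198.2, 46.4, 40.8], [313.9, 146.2, 27.3, 20.9], [211.9, 183.4, 9.8, 11.2]]
[0.5711 0.0084 1.5475] 88.7 0.263
now t=16.0 [0.5701 0.0088 0.2275] yawY -1.2 q [-0.18  0.47  1.59 -0.    1.08 -0.16] F [-0.5  0.1 -0. ] w 0.0650
(0.5732, 0.0065, 0.12, -1.1) -> [-2.3, 3.1, 107.5] roll -0.1 rows 3
(0.5732, 0.0065, 0.03, -1.1) -> [0.0, 0.0, 90.0] roll 0.0 rows 3
```

View pics/v6.png

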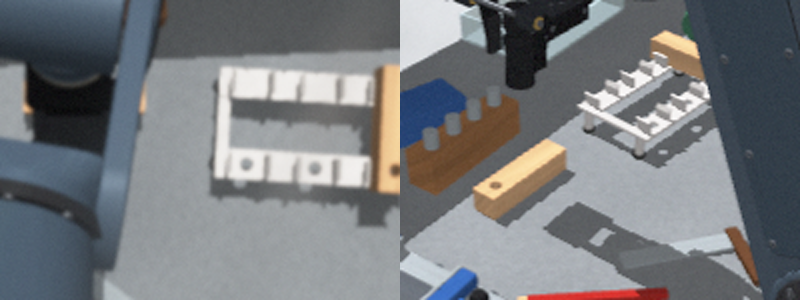

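Place 1 holds batten1 in the saddles (top crop (388,125), hole at (396,170)). The second batten is unmoved (side crop (520,178)). I'll grasp it shallow, TCP at z = 0.041, so the gripper body clears the pin heads.

```bash
python3 -m creep '[{"translation":[-2.3,3.1,35],"roll":0,"gripper":65},{"translation":[-2.3,3.1,70],"roll":0,"gripper":65},{"translation":[-2.3,3.1,107],"roll":0,"gripper":65},{"translation":[-2.3,3.1,107],"roll":0,"gripper":65},{"translation":[-2.3,3.1,107],"roll":0,"gripper":65}]' 30
python3 -c "
from h import *
plan((.5732,.0065,.041,-1.1))"
```

```text
time: 16.45
position: [0.5717, 0.0067, 0.1193]
tool_rot: [0.715, 0.7, -0.002, -0.002]
ft_force: [-0.0, -0.1, 1.7]
grip_width: 0.0652
grip_force: 0.0
now t=16.4 [0.5717 0.0067 0.1193] yawY -1.2 q [-0.18  0.63  1.67 -0.    0.85 -0.16] F [-0.  -0.1  1.7] w 0.0652
(0.5732, 0.0065, 0.041, -1.1) -> [-0.1, 1.5, 78.3] roll -0.1 rows 2
```

```bash
python3 -m creep '[{"translation":[0,1.5,30],"roll":0,"gripper":65},{"translation":[0,1.5,55],"roll":0,"gripper":65},{"translation":[0,1.5,70],"roll":0,"gripper":65},{"translation":[0,1.5,78],"roll":0,"gripper":65},{"translation":[0,1.5,78],"roll":0,"gripper":65}]' 30
python3 -m creep '[{"translation":[0,1.5,0],"roll":0,"gripper":30},{"translation":[0,1.5,0],"roll":0,"gripper":30},{"translation":[0,1.5,0],"roll":0,"gripper":30},{"translation":[0,1.5,0],"roll":0,"gripper":30},{"translation":[0,1.5,0],"roll":0,"gripper":30}]' 40
python3 -m creep '[{"translation":[0,0,0],"roll":0,"gripper":30},{"translation":[0,0,0],"roll":0,"gripper":30}]' 40
python3 -c "
from h import *
plan()"
```

```text
time: 16.87
position: [0.5755, 0.007, 0.0437]
tool_rot: [0.714, 0.7, 0.0, 0.0]
ft_force: [0.3, 0.2, 0.4]
grip_width: 0.0653
grip_force: 0.0
time: 17.28
position: [0.5758, 0.0076, 0.0438]
tool_rot: [0.714, 0.7, -0.0, -0.0]
ft_force: [-1.5, -0.5, 1.4]
grip_width: 0.0393
grip_force: 0.8
time: 17.45
position: [0.5758, 0.0077, 0.0437]
tool_rot: [0.714, 0.7, -0.0, -0.0]
ft_force: [-2.6, -0.5, 6.0]
grip_width: 0.0377
grip_force: 40.0
now t=17.4 [0.5758 0.0077 0.0437] yawY -1.1 q [-0.18  0.75  1.69 -0.    0.7  -0.16] F [-2.6 -0.5  6. ] w 0.0377
```

```bash
python3 -m creep '[{"translation":[0,0,-15],"roll":0,"gripper":30},{"translation":[0,0,-50],"roll":0,"gripper":30},{"translation":[0,0,-90],"roll":0,"gripper":30},{"translation":[0,0,-130],"roll":0,"gripper":30},{"translation":[0,0,-160],"roll":0,"gripper":30}]'
python3 -m creep '[{"translation":[-13,-3,0],"roll":-5.7,"gripper":30},{"translation":[-27,-5,0],"roll":-11.5,"gripper":30},{"translation":[-40,-8,0],"roll":-17,"gripper":30},{"translation":[-54,-10,0],"roll":-23,"gripper":30},{"translation":[-67,-13,0],"roll":-28.8,"gripper":30}]'
python3 -m creep '[{"translation":[-11,-9,0],"roll":-5.7,"gripper":30},{"translation":[-21,-17,0],"roll":-11.5,"gripper":30},{"translation":[-32,-26,0],"roll":-17,"gripper":30},{"translation":[-42,-35,0],"roll":-23,"gripper":30},{"translation":[-53,-44,0],"roll":-28.8,"gripper":30}]'
python3 -m creep '[{"translation":[-5,-13,0],"roll":-5.7,"gripper":30},{"translation":[-10,-26,0],"roll":-11.5,"gripper":30},{"translation":[-15,-39,0],"roll":-17,"gripper":30},{"translation":[-20,-51,0],"roll":-23,"gripper":30},{"translation":[-25,-64,0],"roll":-28.9,"gripper":30}]'
python3 -m creep '[{"translation":[0,0,0],"roll":0,"gripper":30},{"translation":[0,0,0],"roll":0,"gripper":30},{"translation":[0,0,0],"roll":0,"gripper":30}]'
python3 - <<'E'
from fit import *
plan((.5335,-.193,.125,85.4),(.5335,-.193,.0837,85.4))
T=viewer.camera("top");S=viewer.camera("side");cv2.imwrite("top6.png",T);cv2.imwrite("side6.png",S)
T5=cv2.imread("top5.png"); g=cv2.cvtColor(T5,cv2.COLOR_BGR2GRAY)
b=darkblob(g,(428,225),3); h=at_z("top",[b],.076); print("b1 hole on rack",b,h.round(4)); 
mt=woodmask(T5,(405,160,35,80),*WOOD); v,e=fitbox({"top":mt},[.521,-.361,-.08],.15,.038,.04,.076); print("b1 fit",v.round(4),np.degrees(v[2]).round(1),round(e,3),mt.sum())
E
```

```text
time: 17.87
position: [0.5772, 0.0075, 0.2059]
tool_rot: [0.714, 0.7, 0.001, 0.001]
ft_force: [1.2, -0.2, -2.3]
grip_width: 0.0377
grip_force: 40.0
time: 18.28
position: [0.562, -0.0598, 0.2029]
tool_rot: [0.515, 0.857, 0.0, 0.0]
ft_force: [0.4, -0.2, -2.5]
grip_width: 0.0375
grip_force: 40.0
time: 18.7
position: [0.5474, -0.127, 0.2027]
tool_rot: [0.286, 0.958, 0.0, -0.0]
ft_force: [0.4, -0.8, -0.6]
grip_width: 0.0376
grip_force: 40.0
time: 19.12
position: [0.533, -0.1943, 0.2027]
tool_rot: [0.038, 0.999, 0.0, 0.0]
ft_force: [0.0, -0.0, -0.6]
grip_width: 0.0376
grip_force: 40.0
time: 19.37
position: [0.5331, -0.1931, 0.2028]
tool_rot: [0.041, 0.999, 0.0, -0.0]
ft_force: [-0.5, 0.5, -0.7]
grip_width: 0.0379
grip_force: 40.0
now t=19.4 [ 0.5331 -0.1931  0.2028] yawY 85.3 q [-0.54  0.5   1.62  0.    1.02 -2.03] F [-0.5  0.5 -0.7] w 0.0379
(0.5335, -0.193, 0.125, 85.4) -> [-0.4, 0.2, 77.8] roll -0.1 rows 2
(0.5335, -0.193, 0.0837, 85.4) -> [0.0, 0.0, 41.3] roll 0.0 rows 1
b1 hole on rack [427.58487085 224.7103321 ] [[ 0.474  -0.3593  0.076 ]]
b1 fit [ 0.5226 -0.3643 -0.0724] -4.2 0.148 1193
```

```bash
python3 -m creep '[{"translation":[0,0,35],"roll":0,"gripper":30},{"translation":[0,0,70],"roll":0,"gripper":30},{"translation":[0,0,100],"roll":0,"gripper":30},{"translation":[0,0,105],"roll":0,"gripper":30},{"translation":[0,0,105],"roll":0,"gripper":30}]'
python3 -m creep '[{"translation":[0,0,4],"roll":0,"gripper":30},{"translation":[0,0,8],"roll":0,"gripper":30},{"translation":[0,0,13],"roll":0,"gripper":30},{"translation":[0,0,13],"roll":0,"gripper":30},{"translation":[0,0,13],"roll":0,"gripper":30}]'
python3 -c "
from h import *
plan((.5335,-.193,.0837,85.4))"
```

```text
time: 19.88
position: [0.5319, -0.1923, 0.0962]
tool_rot: [0.04, 0.999, 0.001, -0.002]
ft_force: [-0.5, -0.3, -1.2]
grip_width: 0.0374
grip_force: 40.0
time: 20.3
position: [0.5335, -0.1939, 0.0857]
tool_rot: [0.04, 0.999, -0.0, 0.0]
ft_force: [0.8, 0.3, -2.0]
grip_width: 0.0379
grip_force: 40.0
now t=20.3 [ 0.5335 -0.1939  0.0857] yawY 85.4 q [-0.55  0.67  1.7  -0.    0.76 -2.04] F [ 0.8  0.3 -2. ] w 0.0379
(0.5335, -0.193, 0.0837, 85.4) -> [0.1, 0.9, 2.0] roll -0.0 rows 1
```

```bash
python3 -m creep '[{"translation":[0,0.5,1],"roll":0,"gripper":30},{"translation":[0,0.5,2.5],"roll":0,"gripper":30},{"translation":[0,0.5,2.5],"roll":0,"gripper":30}]'
python3 -m creep '[{"translation":[0,0,0],"roll":0,"gripper":58},{"translation":[0,0,0],"roll":0,"gripper":58},{"translation":[0,0,0],"roll":0,"gripper":58},{"translation":[0,0,-15],"roll":0,"gripper":58},{"translation":[0,0,-45],"roll":0,"gripper":58}]'
python3 -m creep '[{"translation":[0,0,-40],"roll":7,"gripper":58},{"translation":[0,0,-80],"roll":14,"gripper":58},{"translation":[0,0,-80],"roll":21,"gripper":58},{"translation":[0,0,-80],"roll":28,"gripper":58},{"translation":[0,0,-80],"roll":35,"gripper":50}]'
python3 -c "
from h import *
plan((.62,-.05,.21,40),(.684,-.0226,.21,2.6))"
```

```text
time: 20.55
position: [0.5336, -0.1935, 0.0837]
tool_rot: [0.04, 0.999, -0.0, 0.001]
ft_force: [-0.7, 1.2, 3.8]
grip_width: 0.0375
grip_force: 40.0
time: 20.97
position: [0.5309, -0.192, 0.1248]
tool_rot: [0.04, 0.999, 0.002, -0.004]
ft_force: [0.6, 0.2, -0.1]
grip_width: 0.0569
grip_force: 0.0
time: 21.38
position: [0.5336, -0.1935, 0.2087]
tool_rot: [0.342, 0.94, -0.0, 0.001]
ft_force: [0.6, 0.0, -0.5]
grip_width: 0.0557
grip_force: 0.0
now t=21.4 [ 0.5336 -0.1935  0.2087] yawY 50.1 q [-0.54  0.49  1.61 -0.    1.03 -1.42] F [ 0.6  0.  -0.5] w 0.0557
(0.62, -0.05, 0.21, 40) -> [25.8, 165.5, -1.3] roll 10.1 rows 5
(0.684, -0.0226, 0.21, 2.6) -> [-20.1, 66.6, 0.0] roll 37.4 rows 6
```

```bash
python3 -m creep '[{"translation":[5,33,0],"roll":2,"gripper":45},{"translation":[10,66,0],"roll":4,"gripper":45},{"translation":[15,99,0],"roll":6,"gripper":45},{"translation":[20,132,0],"roll":8,"gripper":45},{"translation":[26,165,0],"roll":10.1,"gripper":45}]'
python3 -m creep '[{"translation":[-11,8,0],"roll":7,"gripper":45},{"translation":[-22,16,0],"roll":14,"gripper":45},{"translation":[-33,24,0],"roll":20,"gripper":45},{"translation":[-45,32,0],"roll":26,"gripper":45},{"translation":[-56,39,0],"roll":33,"gripper":45}]'
python3 -m creep '[{"translation":[0,0,20],"roll":4.4,"gripper":45},{"translation":[0,0,20],"roll":4.4,"gripper":45},{"translation":[0,0,20],"roll":4.4,"gripper":45}]'
python3 - <<'E'
from fit import *
plan((.686,-.0675,.12,2.6),(.686,-.0675,.081,2.6))
T=viewer.camera("top");S=viewer.camera("side");cv2.imwrite("top7.png",T);cv2.imwrite("side7.png",S)
g=cv2.cvtColor(T,cv2.COLOR_BGR2GRAY)
cv2.imwrite("pics/v7.png",np.hstack([cv2.resize(T[165:265,330:463],(400,300),interpolation=cv2.INTER_CUBIC),cv2.resize(S[125:275,180:380],(400,300),interpolation=cv2.INTER_CUBIC)]))
E
```

```text
time: 21.8
position: [0.619, -0.0483, 0.2074]
tool_rot: [0.421, 0.907, -0.0, -0.0]
ft_force: [0.0, -0.7, 0.6]
grip_width: 0.0452
grip_force: 0.0
time: 22.22
position: [0.6849, -0.0669, 0.2072]
tool_rot: [0.663, 0.749, -0.0, -0.0]
ft_force: [0.1, -0.3, 0.0]
grip_width: 0.0447
grip_force: 0.0
time: 22.47
position: [0.6829, -0.0667, 0.1858]
tool_rot: [0.688, 0.725, -0.001, -0.002]
ft_force: [0.2, -0.3, -0.2]
grip_width: 0.0454
grip_force: 0.0
now t=22.5 [ 0.6829 -0.0667  0.1858] yawY 3.0 q [-0.26  0.67  1.31  0.    1.16 -0.31] F [ 0.2 -0.3 -0.2] w 0.0454
(0.686, -0.0675, 0.12, 2.6) -> [-1.0, 3.1, 65.8] roll 0.4 rows 2
(0.686, -0.0675, 0.081, 2.6) -> [0.0, 0.0, 39.0] roll 0.0 rows 1
```

View pics/v7.png

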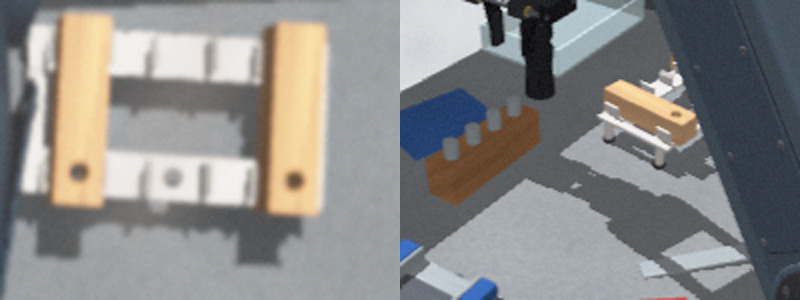

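Both battens lie in the saddles with their holes on the drilled rail: holes at crop (79,171) and (294,181). I'll grasp the first pin and measure the holes at the same time.

```bash
python3 -m creep '[{"translation":[-1,3,35],"roll":0.4,"gripper":45},{"translation":[-1,3,60],"roll":0.4,"gripper":45},{"translation":[-1,3,70],"roll":0.4,"gripper":45},{"translation":[-1,3,70],"roll":0.4,"gripper":45},{"translation":[-1,3,70],"roll":0.4,"gripper":45}]'
python3 - <<'E'
from fit import *
plan((.686,-.0675,.081,2.6))
T=cv2.imread("top7.png");g=cv2.cvtColor(T,cv2.COLOR_BGR2GRAY)
for c in((356.3,222),(428,225.3),(387,224)):
    for r in(3,4):
        b=darkblob(g,c,r); print(b.round(1),at_z("top",[b],.076 if c[0]!=387 else .04).round(4))
for roi,x0 in(((340,165,36,75),(.534,-.193,-.08)),((412,165,36,75),(.521,-.361,-.08))):
    m=woodmask(T,roi,*WOOD); v,e=fitbox({"top":m},x0,.15,.038,.04,.076); print("fit",v.round(4),np.degrees(v[2]).round(1),round(e,3),"hole",(v[:2]-.05*np.array([np.cos(v[2]),np.sin(v[2])])).round(4))
E
```

```text
time: 22.98
position: [0.6876, -0.0678, 0.1181]
tool_rot: [0.691, 0.723, 0.0, 0.0]
ft_force: [0.4, 1.1, -0.1]
grip_width: 0.0449
grip_force: 0.0
now t=23.0 [ 0.6876 -0.0678  0.1181] yawY 2.5 q [-0.26  0.76  1.35  0.    1.04 -0.3 ] F [ 0.4  1.1 -0.1] w 0.0449
(0.686, -0.0675, 0.081, 2.6) -> [0.4, -1.5, 37.1] roll -0.1 rows 1
[355.9 221.7] [[ 0.4839 -0.1905  0.076 ]]
[355.9 221.8] [[ 0.4836 -0.1904  0.076 ]]
[427.6 224.7] [[ 0.4739 -0.3592  0.076 ]]
[427.6 224.8] [[ 0.4739 -0.3592  0.076 ]]
[387.  224.5] [[ 0.4769 -0.2734  0.04  ]]
[387.  224.1] [[ 0.478  -0.2735  0.04  ]]
fit [ 0.5319 -0.1957 -0.0878] -5.0 0.05 hole [ 0.4821 -0.1914]
fit [ 0.5219 -0.3641 -0.0843] -4.8 0.144 hole [ 0.4721 -0.3599]
```

```bash
python3 -m creep '[{"translation":[0,-1.5,18],"roll":0,"gripper":45},{"translation":[0,-1.5,32],"roll":0,"gripper":45},{"translation":[0,-1.5,37],"roll":0,"gripper":45},{"translation":[0,-1.5,37],"roll":0,"gripper":45},{"translation":[0,-1.5,37],"roll":0,"gripper":45}]' 20
python3 -m creep '[{"translation":[0,0,0],"roll":0,"gripper":15},{"translation":[0,0,0],"roll":0,"gripper":15},{"translation":[0,0,0],"roll":0,"gripper":15},{"translation":[0,0,0],"roll":0,"gripper":15},{"translation":[0,0,0],"roll":0,"gripper":15}]' 20
python3 -m creep '[{"translation":[0,0,0],"roll":0,"gripper":15},{"translation":[0,0,0],"roll":0,"gripper":15}]'
python3 - <<'E'
from fit import *
plan((.686,-.0675,.081,2.6))
S=cv2.imread("side7.png");T=cv2.imread("top0.png")
# pin head tops: side crop ellipse centres
for u in((180+50.0/2,125+142/2),(180+72/2,125+127/2),(180+94/2,125+114/2),(180+114/2,125+101/2)): print("side at z .084",at_z("side",[u],.084).round(4))
E
```

```text
time: 23.4
position: [0.6861, -0.068, 0.0809]
tool_rot: [0.691, 0.722, 0.0, 0.0]
ft_force: [0.0, -0.1, 0.8]
grip_width: 0.0452
grip_force: 0.0
time: 23.82
position: [0.6868, -0.068, 0.0812]
tool_rot: [0.692, 0.722, 0.001, 0.001]
ft_force: [0.3, 0.6, 0.2]
grip_width: 0.021
grip_force: 20.0
time: 23.98
position: [0.6868, -0.068, 0.0812]
tool_rot: [0.692, 0.722, 0.001, 0.001]
ft_force: [1.0, 0.3, 1.4]
grip_width: 0.0213
grip_force: 20.0
now t=24.0 [ 0.6868 -0.068   0.0812] yawY 2.5 q [-0.26  0.8   1.37  0.    0.97 -0.3 ] F [1.  0.3 1.4] w 0.0213
(0.686, -0.0675, 0.081, 2.6) -> [0.6, -0.8, 0.2] roll -0.1 rows 1
side at z .084 [[0.6753 0.0713 0.084 ]]
side at z .084 [[0.6778 0.0264 0.084 ]]
side at z .084 [[ 0.6768 -0.017   0.084 ]]
side at z .084 [[ 0.678  -0.0607  0.084 ]]
```

The pin is gripped at 21 mm. I'll lift it and measure where it hangs relative to the TCP.

```bash
python3 -m creep '[{"translation":[0,0,-20],"roll":0,"gripper":15},{"translation":[0,0,-50],"roll":0,"gripper":15},{"translation":[0,0,-85],"roll":0,"gripper":15},{"translation":[0,0,-120],"roll":0,"gripper":15},{"translation":[0,0,-120],"roll":0,"gripper":15}]'
python3 -m creep '[{"translation":[-60,-35,0],"roll":0,"gripper":15},{"translation":[-60,-35,0],"roll":0,"gripper":15},{"translation":[-60,-35,0],"roll":0,"gripper":15},{"translation":[-60,-35,0],"roll":0,"gripper":15},{"translation":[-60,-35,0],"roll":0,"gripper":15}]'
python3 - <<'E'
from fit import *
p,r,o=tool(); plan((.472,-.358,.2,None))
S=viewer.camera("side"); cv2.imwrite("side8.png",S)
q=proj("side",[p,p-[0,0,.019],p-[0,0,.0232],p-[0,0,.0772]]).round(1); print(q.tolist())
u,v=q[2].astype(int); x0,y0=u-50,v-38
c=cv2.resize(S[y0:y0+75,x0:x0+100],(800,600),interpolation=cv2.INTER_CUBIC)
for a in q[2:]: cv2.circle(c,tuple(((a-[x0,y0]+.5)*8).astype(int)),5,(0,0,255),1)
cv2.imwrite("pics/v8.png",c); print(x0,y0)
E
```

```text
time: 24.4
position: [0.6899, -0.0689, 0.2086]
tool_rot: [0.691, 0.722, 0.003, 0.006]
ft_force: [1.7, -0.2, -0.4]
grip_width: 0.0215
grip_force: 20.0
time: 24.82
position: [0.6532, -0.1291, 0.1999]
tool_rot: [0.692, 0.722, 0.0, -0.001]
ft_force: [-0.2, -0.5, -0.7]
grip_width: 0.0213
grip_force: 20.0
now t=24.8 [ 0.6532 -0.1291  0.1999] yawY 2.5 q [-0.36  0.63  1.36  0.    1.15 -0.41] F [-0.2 -0.5 -0.7] w 0.0213
(0.472, -0.358, 0.2, None) -> [-220.9, -190.8, -0.1] roll 0.0 rows 8
[[257.5, 133.4], [257.7, 139.5], [257.7, 140.8], [258.2, 157.4]]
207 102
```

View pics/v8.png

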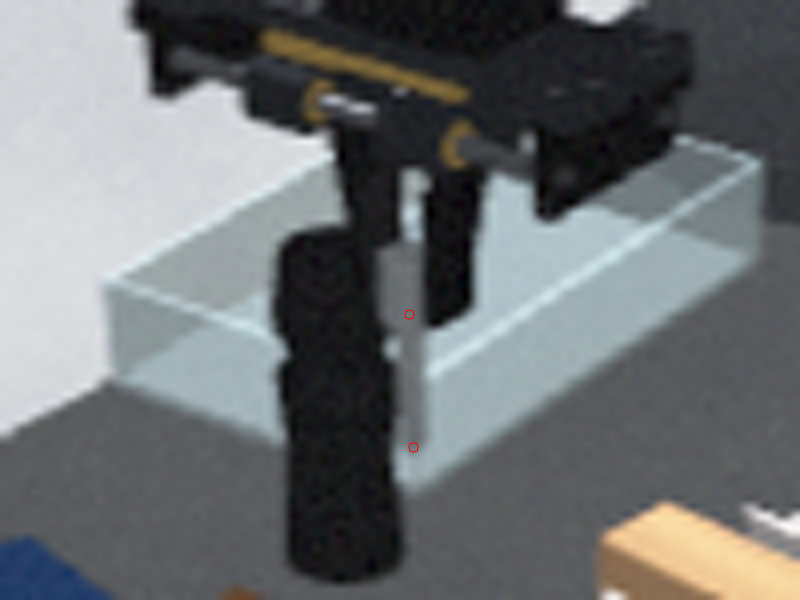

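The pin hangs vertical with its tip at crop (410,447), within a pixel of the expected (413,447). On to batten1's hole.

```bash
python3 -m creep '[{"translation":[-24,-21,0],"roll":0,"gripper":15},{"translation":[-50,-43,0],"roll":0,"gripper":15},{"translation":[-77,-66,0],"roll":0,"gripper":15},{"translation":[-104,-90,0],"roll":0,"gripper":15},{"translation":[-120,-103,0],"roll":0,"gripper":15}]'
python3 -m creep '[{"translation":[-25,-22,0],"roll":0,"gripper":15},{"translation":[-50,-44,0],"roll":0,"gripper":15},{"translation":[-75,-66,0],"roll":0,"gripper":15},{"translation":[-101,-88,0],"roll":0,"gripper":15},{"translation":[-101,-88,0],"roll":0,"gripper":15}]'
python3 -m creep '[{"translation":[0,0,20],"roll":0,"gripper":15},{"translation":[0,0,38],"roll":0,"gripper":15},{"translation":[0,0,38],"roll":0,"gripper":15},{"translation":[0,0,38],"roll":0,"gripper":15}]'
python3 - <<'E'
from fit import *
p,r,o=tool(); plan((.472,-.358,.1,None))
T=viewer.camera("top");S=viewer.camera("side"); cv2.imwrite("side9.png",S);cv2.imwrite("top9.png",T)
cv2.imwrite("pics/v9.png",np.hstack([cv2.resize(T[165:265,360:493],(400,300),interpolation=cv2.INTER_CUBIC),cv2.resize(S[90:190,290:423],(400,300),interpolation=cv2.INTER_CUBIC)]))
print(proj("top",[p-[0,0,.0772],(.472,-.358,.076)]).round(1),proj("side",[p-[0,0,.0772],(.472,-.358,.076)]).round(1))
E
```

```text
time: 25.28
position: [0.5543, -0.2549, 0.2002]
tool_rot: [0.691, 0.723, -0.001, -0.001]
ft_force: [0.4, -0.2, -1.1]
grip_width: 0.0211
grip_force: 20.0
time: 25.7
position: [0.4702, -0.3628, 0.2004]
tool_rot: [0.693, 0.721, -0.001, 0.001]
ft_force: [0.6, 0.4, -0.7]
grip_width: 0.0211
grip_force: 20.0
time: 26.03
position: [0.4726, -0.3571, 0.1616]
tool_rot: [0.691, 0.723, 0.0, -0.001]
ft_force: [0.6, -0.1, -0.7]
grip_width: 0.021
grip_force: 20.0
now t=26.0 [ 0.4726 -0.3571  0.1616] yawY 2.6 q [-0.84  0.59  1.59  0.    0.97 -0.88] F [ 0.6 -0.1 -0.7] w 0.0210
(0.472, -0.358, 0.1, None) -> [-0.9, -0.7, 61.6] roll 0.0 rows 2
[[428.  225.2]
 [427.1 225.6]] [[349.6 157.3]
 [349.7 159.6]]
```

View pics/v9.png

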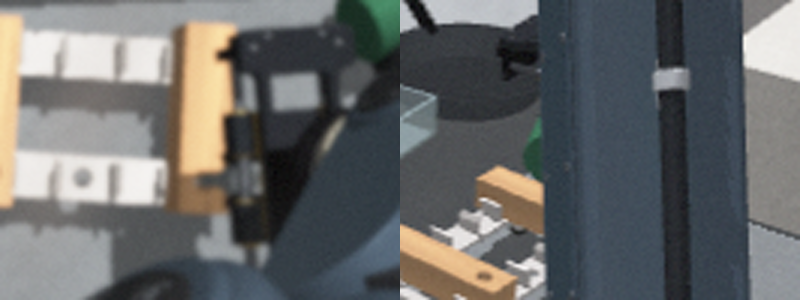

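The fingers hide the hole from above, so I'll go down in small steps and watch the force.

```bash
python3 -m creep '[{"translation":[-0.7,-0.6,5],"roll":0,"gripper":15},{"translation":[-0.7,-0.6,10],"roll":0,"gripper":15},{"translation":[-0.7,-0.6,14],"roll":0,"gripper":15},{"translation":[-0.7,-0.6,17],"roll":0,"gripper":15},{"translation":[-0.7,-0.6,17],"roll":0,"gripper":15}]'
```

```text
time: 26.55
position: [0.4714, -0.3588, 0.1447]
tool_rot: [0.692, 0.722, 0.0, -0.001]
ft_force: [0.5, 0.5, -0.5]
grip_width: 0.0213
grip_force: 20.0
```

Tip 8 mm inside the batten, no contact. Continuing down.

```bash
python3 -m creep '[{"translation":[0,0,7],"roll":0,"gripper":15},{"translation":[0,0,14],"roll":0,"gripper":15},{"translation":[0,0,20],"roll":0,"gripper":15},{"translation":[0,0,25],"roll":0,"gripper":15},{"translation":[0,0,25],"roll":0,"gripper":15}]'
python3 -m creep '[{"translation":[0,0,3],"roll":0,"gripper":15},{"translation":[0,0,6],"roll":0,"gripper":15},{"translation":[0,0,8],"roll":0,"gripper":15},{"translation":[0,0,8],"roll":0,"gripper":15}]'
```

```text
time: 26.97
position: [0.4711, -0.3586, 0.119]
tool_rot: [0.692, 0.722, 0.0, -0.001]
ft_force: [0.0, 0.9, -1.1]
grip_width: 0.0209
grip_force: 20.0
time: 27.3
position: [0.4716, -0.3591, 0.1122]
tool_rot: [0.692, 0.722, 0.0, -0.0]
ft_force: [-0.7, 0.4, -1.1]
grip_width: 0.0215
grip_force: 20.0
```

```bash
python3 -m creep '[{"translation":[0,0,4],"roll":0,"gripper":15},{"translation":[0,0,8],"roll":0,"gripper":15},{"translation":[0,0,12],"roll":0,"gripper":15},{"translation":[0,0,12],"roll":0,"gripper":15},{"translation":[0,0,12],"roll":0,"gripper":15}]'
python3 -m creep '[{"translation":[0,0,0],"roll":0,"gripper":45},{"translation":[0,0,0],"roll":0,"gripper":45},{"translation":[0,0,0],"roll":0,"gripper":45},{"translation":[0,0,-15],"roll":0,"gripper":45},{"translation":[0,0,-50],"roll":0,"gripper":45}]'
python3 -m creep '[{"translation":[0,0,-30],"roll":0,"gripper":45},{"translation":[0,0,-50],"roll":0,"gripper":45},{"translation":[0,0,-50],"roll":0,"gripper":45},{"translation":[0,0,-50],"roll":0,"gripper":45}]'
python3 -c "
from h import *
plan((.684,-.0226,.19,2.6),(.684,-.0226,.081,2.6))"
```

```text
time: 27.72
position: [0.4716, -0.359, 0.1001]
tool_rot: [0.692, 0.722, 0.0, -0.0]
ft_force: [0.1, 1.1, -0.2]
grip_width: 0.0214
grip_force: 20.0
time: 28.13
position: [0.4695, -0.3569, 0.1471]
tool_rot: [0.692, 0.722, 0.0, -0.005]
ft_force: [-0.0, -1.1, -0.3]
grip_width: 0.0428
grip_force: 0.0
time: 28.47
position: [0.4723, -0.3598, 0.2022]
tool_rot: [0.691, 0.722, -0.0, 0.002]
ft_force: [-0.8, -0.3, -0.7]
grip_width: 0.0449
grip_force: 0.0
now t=28.5 [ 0.4723 -0.3598  0.2022] yawY 2.5 q [-0.84  0.53  1.56  0.    1.05 -0.88] F [-0.8 -0.3 -0.7] w 0.0449
(0.684, -0.0226, 0.19, 2.6) -> [327.7, 226.2, 12.2] roll -0.1 rows 10
(0.684, -0.0226, 0.081, 2.6) -> [0.0, 0.0, 109.0] roll 0.0 rows 3
```

```bash
python3 -m creep '[{"translation":[33,23,0],"roll":0,"gripper":45},{"translation":[66,45,0],"roll":0,"gripper":45},{"translation":[99,68,0],"roll":0,"gripper":45},{"translation":[132,90,0],"roll":0,"gripper":45},{"translation":[165,113,0],"roll":0,"gripper":45}]'
python3 -m creep '[{"translation":[33,23,0],"roll":0,"gripper":45},{"translation":[66,45,0],"roll":0,"gripper":45},{"translation":[99,68,0],"roll":0,"gripper":45},{"translation":[132,90,0],"roll":0,"gripper":45},{"translation":[163,113,10],"roll":0,"gripper":45}]'
python3 -m creep '[{"translation":[0,0,30],"roll":0,"gripper":45},{"translation":[0,0,60],"roll":0,"gripper":45},{"translation":[0,0,70],"roll":0,"gripper":45},{"translation":[0,0,70],"roll":0,"gripper":45},{"translation":[0,0,70],"roll":0,"gripper":45}]'
python3 - <<'E'
from fit import *
plan((.684,-.0226,.081,2.6))
T=viewer.camera("top");cv2.imwrite("top10.png",T);S=viewer.camera("side");cv2.imwrite("side10.png",S)
cv2.imwrite("pics/v10.png",np.hstack([cv2.resize(T[165:265,330:463],(400,300),interpolation=cv2.INTER_CUBIC),cv2.resize(S[125:225,260:393],(400,300),interpolation=cv2.INTER_CUBIC)]))
E
```

```text
time: 28.88
position: [0.5769, -0.1874, 0.1986]
tool_rot: [0.692, 0.722, -0.001, -0.002]
ft_force: [-0.8, -0.6, -0.0]
grip_width: 0.0449
grip_force: 0.0
time: 29.3
position: [0.684, -0.0195, 0.1903]
tool_rot: [0.691, 0.723, 0.0, 0.0]
ft_force: [0.5, -0.5, 1.7]
grip_width: 0.0451
grip_force: 0.0
time: 29.72
position: [0.6825, -0.022, 0.1194]
tool_rot: [0.692, 0.722, -0.001, -0.001]
ft_force: [0.4, -0.3, 0.8]
grip_width: 0.045
grip_force: 0.0
now t=29.7 [ 0.6825 -0.022   0.1194] yawY 2.5 q [-0.2   0.75  1.37 -0.    1.03 -0.24] F [ 0.4 -0.3  0.8] w 0.0450
(0.684, -0.0226, 0.081, 2.6) -> [-0.7, 1.5, 38.4] roll -0.1 rows 1
```

View pics/v10.png

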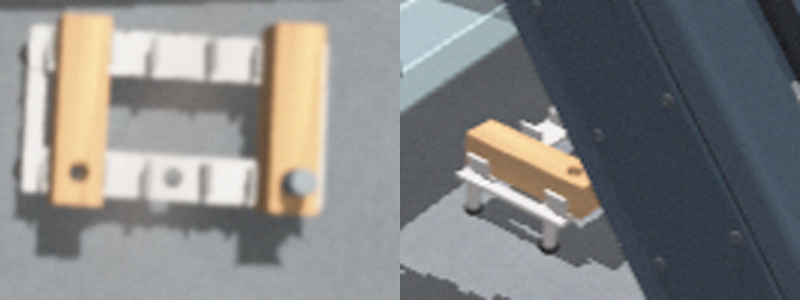

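Pin 1's head sits on batten1 (crop (300,182)) and batten2's hole is still free at (79,171). That was the 14th picture, so from here I check by numbers only. Second pin next.

```bash
python3 -m creep '[{"translation":[-0.7,1.5,18],"roll":0,"gripper":45},{"translation":[-0.7,1.5,32],"roll":0,"gripper":45},{"translation":[-0.7,1.5,38],"roll":0,"gripper":45},{"translation":[-0.7,1.5,38],"roll":0,"gripper":45},{"translation":[-0.7,1.5,38],"roll":0,"gripper":45}]' 20
python3 -m creep '[{"translation":[0,0,0],"roll":0,"gripper":15},{"translation":[0,0,0],"roll":0,"gripper":15},{"translation":[0,0,0],"roll":0,"gripper":15},{"translation":[0,0,0],"roll":0,"gripper":15},{"translation":[0,0,0],"roll":0,"gripper":15}]' 20
python3 -m creep '[{"translation":[0,0,0],"roll":0,"gripper":15},{"translation":[0,0,0],"roll":0,"gripper":15}]'
python3 -m creep '[{"translation":[0,0,-20],"roll":0,"gripper":15},{"translation":[0,0,-50],"roll":0,"gripper":15},{"translation":[0,0,-85],"roll":0,"gripper":15},{"translation":[0,0,-120],"roll":0,"gripper":15},{"translation":[0,0,-120],"roll":0,"gripper":15}]'
python3 - <<'E'
from h import *
plan((.484,-.190,.2,None))
o=viewer.recognise("side","pin1"); viewer.camera("side")
print([(np.round(d["bbox"],1).tolist(),round(d["p"],2)) for d in viewer.recognise("side","pin1")])
p=tool()[0]; print(proj("side",[p-[0,0,.0772],p-[0,0,.0232],(.680,.0674,.084),(.682,.0225,.084)]).round(1).tolist())
E
```

```text
time: 30.23
position: [0.6846, -0.0225, 0.0826]
tool_rot: [0.692, 0.722, -0.0, -0.0]
ft_force: [-0.0, -0.2, 0.5]
grip_width: 0.045
grip_force: 0.0
time: 30.65
position: [0.6852, -0.0223, 0.0831]
tool_rot: [0.692, 0.722, 0.0, 0.0]
ft_force: [0.1, 0.6, 1.5]
grip_width: 0.0212
grip_force: 20.0
time: 30.82
position: [0.6852, -0.0223, 0.0831]
tool_rot: [0.692, 0.722, 0.0, 0.0]
ft_force: [0.1, -0.3, 3.1]
grip_width: 0.0214
grip_force: 20.0
time: 31.23
position: [0.6893, -0.023, 0.2107]
tool_rot: [0.691, 0.722, 0.004, 0.006]
ft_force: [1.8, -0.3, 1.2]
grip_width: 0.0211
grip_force: 20.0
now t=31.2 [ 0.6893 -0.023   0.2107] yawY 2.5 q [-0.2   0.64  1.3   0.    1.19 -0.24] F [ 1.8 -0.3  1.2] w 0.0211
(0.484, -0.19, 0.2, None) -> [-157.8, -212.4, 10.7] roll 0.0 rows 7
[([202.3, 191.7, 6.9, 12.7], 0.65), ([217.1, 140.6, 8.3, 26.8], 0.55), ([153.8, 205.1, 16.4, 25.6], 0.54), ([212.8, 185.9, 8.7, 11.5], 0.41)]
[[225.3, 168.0], [223.9, 151.0], [204.8, 194.8], [215.9, 187.4]]
```

```bash
python3 -m creep '[{"translation":[-30,-41,2],"roll":0,"gripper":15},{"translation":[-60,-80,5],"roll":0,"gripper":15},{"translation":[-80,-107,5],"roll":0,"gripper":15},{"translation":[-80,-107,5],"roll":0,"gripper":15},{"translation":[-80,-107,5],"roll":0,"gripper":15}]'
python3 - <<'E'
from h import *
plan((.484,-.190,.2,None)); p=tool()[0]
S=viewer.camera("side");cv2.imwrite("side11.png",S)
print([(np.round(d["bbox"],1).tolist(),round(d["p"],2)) for d in viewer.recognise("side","pin1")])
q=proj("side",[p-[0,0,.0791],p-[0,0,.0251]]);print(q.round(1).tolist())
# shank columns along the expected shank rows
g=cv2.cvtColor(S,cv2.COLOR_BGR2GRAY)
for v in range(int(q[1][1])-2,int(q[0][1])+4,2): u=int(q[0][0]); print(v,g[v,u-9:u+10].tolist())
E
```

```text
time: 31.8
position: [0.5775, -0.1079, 0.1952]
tool_rot: [0.693, 0.721, -0.002, -0.003]
ft_force: [1.2, -0.3, 0.5]
grip_width: 0.0214
grip_force: 20.0
now t=31.8 [ 0.5775 -0.1079  0.1952] yawY 2.3 q [-0.37  0.54  1.57 -0.    1.04 -0.41] F [ 1.2 -0.3  0.5] w 0.0214
(0.484, -0.19, 0.2, None) -> [-78.3, -96.7, -4.8] roll 0.0 rows 3
[([269.1, 145.2, 8.0, 24.0], 0.52), ([211.5, 187.5, 10.2, 9.5], 0.52), ([199.9, 192.3, 10.0, 13.5], 0.44), ([152.0, 204.8, 18.1, 23.6], 0.3)]
[[273.9, 170.5], [273.8, 153.7]]
151 [176, 171, 147, 82, 29, 28, 57, 93, 106, 109, 113, 105, 71, 22, 24, 25, 22, 18, 30]
153 [173, 174, 173, 172, 172, 166, 147, 108, 107, 112, 113, 100, 70, 24, 15, 23, 26, 49, 73]
155 [173, 173, 170, 174, 169, 154, 132, 117, 105, 108, 111, 110, 99, 69, 51, 73, 91, 90, 91]
157 [171, 172, 160, 135, 119, 101, 91, 93, 93, 104, 111, 110, 98, 91, 90, 93, 92, 94, 92]
159 [144, 118, 104, 95, 88, 93, 93, 93, 92, 101, 113, 107, 96, 89, 90, 93, 92, 92, 94]
161 [96, 95, 93, 97, 94, 93, 92, 95, 94, 101, 110, 108, 99, 94, 94, 95, 93, 93, 91]
163 [93, 91, 93, 92, 94, 95, 95, 93, 96, 104, 112, 107, 98, 92, 94, 93, 92, 94, 93]
165 [93, 92, 93, 95, 92, 90, 93, 93, 95, 100, 107, 106, 99, 91, 93, 92, 90, 93, 93]
167 [93, 90, 93, 90, 91, 95, 94, 93, 96, 102, 107, 108, 99, 91, 93, 93, 93, 93, 94]
169 [93, 94, 93, 92, 91, 93, 93, 92, 94, 101, 111, 106, 94, 94, 91, 92, 94, 97, 144]
171 [90, 91, 90, 91, 91, 92, 93, 92, 91, 96, 103, 99, 96, 95, 97, 93, 94, 101, 111]
173 [88, 91, 94, 89, 88, 90, 93, 94, 91, 93, 92, 91, 92, 94, 91, 94, 94, 100, 109]
```

The pin hangs true: shank at column 274.4 against the expected 273.9. On to batten2's hole.

```bash
python3 -m creep '[{"translation":[-25,-32,0],"roll":0,"gripper":15},{"translation":[-52,-64,0],"roll":0,"gripper":15},{"translation":[-78,-97,0],"roll":0,"gripper":15},{"translation":[-78,-97,0],"roll":0,"gripper":15},{"translation":[-78,-97,0],"roll":0,"gripper":15}]'
python3 -m creep '[{"translation":[0,0,20],"roll":0,"gripper":15},{"translation":[0,0,31],"roll":0,"gripper":15},{"translation":[0,0,31],"roll":0,"gripper":15},{"translation":[0,0,31],"roll":0,"gripper":15}]'
python3 - <<'E'
from h import *
plan((.484,-.190,.101,None)); p=tool()[0]
S=viewer.camera("side"); g=cv2.cvtColor(S,cv2.COLOR_BGR2GRAY)
q=proj("side",[p-[0,0,.0791],p-[0,0,.0251]]);print(q.round(1).tolist(),"hole",proj("side",[(.484,-.19,.076)]).round(1))
for v in range(int(q[1][1]),int(q[0][1])+9,2): u=int(q[0][0]); print(v,g[v,u-9:u+10].tolist())
E
```

```text
time: 32.32
position: [0.4881, -0.1897, 0.1972]
tool_rot: [0.692, 0.722, 0.0, -0.0]
ft_force: [0.0, 0.5, -0.8]
grip_width: 0.0214
grip_force: 20.0
time: 32.65
position: [0.4893, -0.1879, 0.166]
tool_rot: [0.691, 0.723, 0.0, -0.0]
ft_force: [0.4, -0.1, -0.3]
grip_width: 0.0212
grip_force: 20.0
now t=32.6 [ 0.4893 -0.1879  0.166 ] yawY 2.6 q [-0.58  0.5   1.76  0.    0.88 -0.63] F [ 0.4 -0.1 -0.3] w 0.0212
(0.484, -0.19, 0.101, None) -> [-1.9, -5.4, 65.0] roll 0.0 rows 2
[[315.0, 177.6], [316.0, 161.3]] hole [[316.7 181.1]]
161 [87, 90, 87, 90, 126, 174, 189, 163, 109, 100, 105, 105, 105, 90, 37, 21, 21, 25, 65]
163 [88, 84, 91, 86, 107, 134, 138, 143, 145, 129, 102, 106, 107, 134, 158, 122, 98, 128, 167]
165 [88, 91, 124, 196, 205, 145, 131, 132, 131, 118, 101, 105, 117, 187, 232, 234, 230, 206, 146]
167 [237, 233, 233, 233, 233, 233, 231, 223, 184, 118, 101, 107, 135, 190, 196, 147, 140, 143, 160]
169 [134, 140, 193, 233, 234, 234, 233, 233, 224, 171, 101, 105, 118, 142, 157, 157, 159, 161, 140]
171 [154, 129, 187, 233, 232, 233, 237, 220, 142, 119, 104, 104, 120, 147, 159, 141, 93, 85, 86]
173 [205, 203, 206, 217, 202, 157, 141, 141, 146, 117, 101, 105, 129, 161, 143, 97, 90, 88, 84]
175 [211, 209, 210, 208, 205, 204, 204, 200, 175, 125, 103, 102, 94, 85, 86, 86, 88, 91, 91]
177 [205, 208, 208, 209, 207, 209, 207, 208, 188, 133, 104, 111, 129, 128, 90, 88, 84, 84, 88]
179 [201, 203, 203, 202, 204, 205, 209, 210, 207, 202, 169, 120, 123, 120, 123, 112, 108, 98, 89]
181 [118, 133, 166, 192, 202, 202, 202, 205, 183, 126, 114, 119, 119, 121, 118, 114, 113, 115, 114]
183 [112, 110, 109, 111, 116, 126, 127, 121, 109, 111, 112, 114, 116, 118, 113, 114, 112, 108, 111]
185 [113, 112, 110, 110, 109, 112, 113, 113, 111, 110, 112, 114, 109, 109, 110, 114, 111, 115, 115]
```

```bash
python3 -m creep '[{"translation":[-1.9,-5,0],"roll":0,"gripper":15},{"translation":[-1.9,-5,5],"roll":0,"gripper":15},{"translation":[-1.9,-5,5],"roll":0,"gripper":15},{"translation":[-1.9,-5,5],"roll":0,"gripper":15}]'
python3 -c "
from h import *
plan((.484,-.190,.101,None))"
python3 -m creep '[{"translation":[0,0,4],"roll":0,"gripper":15},{"translation":[0,0,8],"roll":0,"gripper":15},{"translation":[0,0,12],"roll":0,"gripper":15},{"translation":[0,0,15],"roll":0,"gripper":15},{"translation":[0,0,15],"roll":0,"gripper":15}]'
```

```text
time: 33.03
position: [0.4829, -0.1912, 0.1617]
tool_rot: [0.692, 0.722, 0.0, 0.0]
ft_force: [0.5, 0.6, -0.9]
grip_width: 0.0216
grip_force: 20.0
now t=33.0 [ 0.4829 -0.1912  0.1617] yawY 2.5 q [-0.59  0.5   1.77  0.    0.86 -0.64] F [ 0.5  0.6 -0.9] w 0.0216
(0.484, -0.19, 0.101, None) -> [1.1, 1.1, 60.7] roll 0.0 rows 2
time: 33.45
position: [0.4825, -0.1909, 0.1457]
tool_rot: [0.692, 0.722, -0.0, -0.001]
ft_force: [0.7, -0.3, -0.9]
grip_width: 0.0213
grip_force: 20.0
```

Tip about 9 mm inside the hole, no contact. I'll correct by 1 mm and go on down.

```bash
python3 -m creep '[{"translation":[0.6,1,5],"roll":0,"gripper":15},{"translation":[0.6,1,12],"roll":0,"gripper":15},{"translation":[0.6,1,19],"roll":0,"gripper":15},{"translation":[0.6,1,24],"roll":0,"gripper":15},{"translation":[0.6,1,24],"roll":0,"gripper":15}]'
python3 -m creep '[{"translation":[0,0,3],"roll":0,"gripper":15},{"translation":[0,0,6],"roll":0,"gripper":15},{"translation":[0,0,9],"roll":0,"gripper":15},{"translation":[0,0,9],"roll":0,"gripper":15}]'
```

```text
time: 33.87
position: [0.4831, -0.19, 0.1211]
tool_rot: [0.692, 0.722, -0.0, -0.001]
ft_force: [-0.1, 0.2, 0.6]
grip_width: 0.0214
grip_force: 20.0
time: 34.2
position: [0.4837, -0.1905, 0.1131]
tool_rot: [0.692, 0.722, -0.0, -0.0]
ft_force: [-0.2, -0.3, -0.0]
grip_width: 0.0207
grip_force: 20.0
```

```bash
python3 -m creep '[{"translation":[0,0,4],"roll":0,"gripper":15},{"translation":[0,0,8],"roll":0,"gripper":15},{"translation":[0,0,12],"roll":0,"gripper":15},{"translation":[0,0,12],"roll":0,"gripper":15},{"translation":[0,0,12],"roll":0,"gripper":15}]'
python3 -m creep '[{"translation":[0,0,0],"roll":0,"gripper":45},{"translation":[0,0,0],"roll":0,"gripper":45},{"translation":[0,0,0],"roll":0,"gripper":45},{"translation":[0,0,-15],"roll":0,"gripper":45},{"translation":[0,0,-50],"roll":0,"gripper":45}]'
python3 -m creep '[{"translation":[0,0,-40],"roll":0,"gripper":45},{"translation":[0,0,-70],"roll":7,"gripper":45},{"translation":[0,0,-70],"roll":14,"gripper":45},{"translation":[0,0,-70],"roll":21,"gripper":45},{"translation":[0,0,-70],"roll":28,"gripper":45}]'
python3 -c "
from h import *
plan((.47,-.02,.21,-55.6),(.44,.12,.21,-85.6),(.4095,.2631,.18,-85.6))"
```

```text
time: 34.62
position: [0.4839, -0.1905, 0.1013]
tool_rot: [0.692, 0.722, -0.0, -0.0]
ft_force: [-0.1, 0.3, -1.4]
grip_width: 0.0211
grip_force: 20.0
time: 35.03
position: [0.4814, -0.189, 0.1487]
tool_rot: [0.692, 0.722, -0.001, -0.005]
ft_force: [0.2, 0.7, 0.3]
grip_width: 0.0424
grip_force: 0.0
time: 35.45
position: [0.4842, -0.1906, 0.2227]
tool_rot: [0.847, 0.531, 0.0, 0.001]
ft_force: [0.5, 0.1, -0.9]
grip_width: 0.0448
grip_force: 0.0
now t=35.5 [ 0.4842 -0.1906  0.2227] yawY -25.8 q [-0.59  0.41  1.72  0.    1.01 -0.14] F [ 0.5  0.1 -0.9] w 0.0448
(0.47, -0.02, 0.21, -55.6) -> [147.4, -87.1, 12.7] roll 29.8 rows 5
(0.44, 0.12, 0.21, -85.6) -> [54.3, -132.5, 0.0] roll 30.0 rows 5
(0.4095, 0.2631, 0.18, -85.6) -> [-19.4, -145.0, 30.0] roll 0.0 rows 4
```

```bash
python3 -m creep '[{"translation":[29,-17,3],"roll":6,"gripper":60},{"translation":[59,-35,5],"roll":12,"gripper":60},{"translation":[88,-52,8],"roll":18,"gripper":60},{"translation":[118,-70,10],"roll":24,"gripper":60},{"translation":[147,-87,13],"roll":29.8,"gripper":60}]'
python3 -m creep '[{"translation":[11,-26,0],"roll":6,"gripper":60},{"translation":[22,-53,0],"roll":12,"gripper":60},{"translation":[33,-80,0],"roll":18,"gripper":60},{"translation":[43,-106,0],"roll":24,"gripper":60},{"translation":[54,-132,0],"roll":30,"gripper":60}]'
python3 -m creep '[{"translation":[-5,-36,10],"roll":0,"gripper":60},{"translation":[-10,-72,20],"roll":0,"gripper":60},{"translation":[-15,-108,30],"roll":0,"gripper":60},{"translation":[-19,-145,30],"roll":0,"gripper":60},{"translation":[-19,-145,30],"roll":0,"gripper":60}]'
python3 -m creep '[{"translation":[0,0,20],"roll":0,"gripper":60},{"translation":[0,0,35],"roll":0,"gripper":60},{"translation":[0,0,35],"roll":0,"gripper":60},{"translation":[0,0,35],"roll":0,"gripper":60}]'
python3 - <<'E'
from fit import *
plan((.4095,.2631,.078,-85.6))
S=viewer.camera("side"); cv2.imwrite("side12.png",S); T=viewer.camera("top"); cv2.imwrite("top12.png",T)
for c,t in(("side","vise_knob"),("side","pin1"),("top","pin1"),("side","batten1"),("top","batten1"),("side","salt_shaker"),("side","pepper_mill"),("side","tablet_box")): print(c,t,[(np.round(d["bbox"],1).tolist(),round(d["p"],2)) for d in viewer.recognise(c,t)])
for n,h in(("p1",(.472,-.3585)),("p2",(.484,-.1903))):
    for c in("side","top"): print(n,c,"head bottom/top if home",proj(c,[(*h,.076),(*h,.102)]).round(1).tolist())
for roi,x0 in(((340,165,36,75),(.534,-.193,-.08)),((412,165,36,75),(.521,-.361,-.08))):
    m=woodmask(T,roi,*WOOD); v,e=fitbox({"top":m},x0,.15,.038,.04,.076); print("fit",v.round(4),np.degrees(v[2]).round(1),round(e,3))
E
```

```text
time: 35.87
position: [0.4682, -0.0189, 0.2087]
tool_rot: [0.955, 0.295, 0.0, 0.0]
ft_force: [1.3, 0.3, 0.0]
grip_width: 0.0593
grip_force: 0.0
time: 36.28
position: [0.4372, 0.1202, 0.2087]
tool_rot: [0.999, 0.038, 0.0, 0.0]
ft_force: [0.1, -0.1, 0.5]
grip_width: 0.0598
grip_force: 0.0
time: 36.7
position: [0.4053, 0.2669, 0.1782]
tool_rot: [0.999, 0.044, -0.0, -0.001]
ft_force: [0.7, 1.1, -0.7]
grip_width: 0.0597
grip_force: 0.0
time: 37.03
position: [0.4067, 0.2613, 0.1433]
tool_rot: [0.999, 0.041, -0.001, 0.0]
ft_force: [-0.3, -0.7, -0.5]
grip_width: 0.06
grip_force: 0.0
now t=37.0 [0.4067 0.2613 0.1433] yawY -85.3 q [ 0.34  0.5   1.88 -0.    0.77  1.83] F [-0.3 -0.7 -0.5] w 0.0600
(0.4095, 0.2631, 0.078, -85.6) -> [2.9, -1.6, 65.3] roll 0.3 rows 2
side vise_knob [([186.0, 263.4, 57.6, 42.2], 0.74)]
side pin1 [([313.8, 170.3, 8.8, 14.1], 0.52)]
top pin1 [([423.1, 220.9, 11.3, 10.6], 0.65), ([351.2, 214.5, 10.4, 13.7], 0.48), ([243.3, 135.4, 7.6, 9.2], 0.48)]
side batten1 [([314.5, 144.1, 44.7, 29.2], 0.84), ([258.7, 328.6, 72.9, 72.8], 0.7), ([283.4, 168.3, 44.6, 30.7], 0.61)]
top batten1 [([144.5, 304.0, 23.1, 65.5], 0.92), ([345.8, 169.7, 22.4, 63.8], 0.69), ([415.3, 171.9, 22.3, 63.7], 0.67)]
side salt_shaker [([154.7, 204.5, 13.3, 28.2], 0.95)]
side pepper_mill [([241.1, 136.5, 15.6, 38.9], 0.68)]
side tablet_box [([172.7, 176.4, 30.3, 26.1], 0.75)]
p1 side head bottom/top if home [[349.8, 159.5], [350.6, 152.2]]
p1 top head bottom/top if home [[427.3, 225.6], [431.5, 225.3]]
p2 side head bottom/top if home [[316.8, 181.0], [317.3, 173.4]]
p2 top head bottom/top if home [[355.8, 221.6], [358.0, 221.3]]
fit [ 0.5323 -0.1964 -0.0811] -4.6 0.049
fit [ 0.5224 -0.3644 -0.0873] -5.0 0.164
```

Batten2's pin matches fully home: side box rows 170–184, expected about 170.5–184. The bystanders are where they were. Now the knob.

```bash
python3 -m creep '[{"translation":[2.9,-1.6,30],"roll":0,"gripper":60},{"translation":[2.9,-1.6,55],"roll":0,"gripper":60},{"translation":[2.9,-1.6,65],"roll":0,"gripper":60},{"translation":[2.9,-1.6,65],"roll":0,"gripper":60},{"translation":[2.9,-1.6,65],"roll":0,"gripper":60}]' 20
python3 -m creep '[{"translation":[0,0,0],"roll":0,"gripper":60},{"translation":[0,0,0],"roll":0,"gripper":60}]'
python3 - <<'E'
from h import *
plan((.4095,.2631,.078,-85.6))
S=cv2.imread("side12.png"); g=cv2.cvtColor(S,cv2.COLOR_BGR2GRAY)
for (u,v) in((317,173),(350,152)):
    print("patch at",u,v)
    for r in range(v-5,v+15,2): print(r,g[r,u-9:u+10].tolist())
E
```

```text
time: 37.95
position: [0.4096, 0.2635, 0.0784]
tool_rot: [0.999, 0.041, -0.001, 0.0]
ft_force: [-0.1, -0.2, 0.5]
grip_width: 0.0599
grip_force: 0.0
time: 38.12
position: [0.4107, 0.2639, 0.0797]
tool_rot: [0.999, 0.041, 0.001, -0.0]
ft_force: [0.5, 0.0, 0.2]
grip_width: 0.0598
grip_force: 0.0
now t=38.1 [0.4107 0.2639 0.0797] yawY -85.3 q [0.34 0.62 1.91 0.   0.61 1.83] F [0.5 0.  0.2] w 0.0598
(0.4095, 0.2631, 0.078, -85.6) -> [-1.2, 0.7, 1.7] roll 0.3 rows 1
patch at 317 173
168 [245, 244, 244, 244, 244, 242, 240, 218, 152, 169, 167, 154, 162, 172, 174, 173, 174, 152, 106]
170 [244, 244, 244, 244, 244, 241, 219, 166, 149, 148, 176, 176, 178, 155, 108, 103, 96, 98, 96]
172 [242, 242, 233, 194, 163, 164, 171, 183, 189, 188, 185, 180, 148, 97, 96, 95, 93, 95, 97]
174 [220, 219, 214, 202, 180, 169, 177, 200, 203, 202, 200, 201, 198, 162, 95, 94, 96, 96, 95]
176 [225, 221, 221, 221, 216, 205, 160, 123, 131, 147, 145, 137, 126, 110, 89, 95, 95, 117, 124]
178 [221, 222, 223, 223, 220, 200, 142, 114, 113, 116, 116, 115, 112, 103, 92, 93, 96, 121, 162]
180 [216, 218, 221, 220, 220, 203, 135
[... 619 characters left out ...]
100, 100]
153 [210, 175, 118, 96, 97, 96, 119, 173, 199, 201, 202, 201, 199, 179, 108, 96, 98, 101, 95]
155 [223, 222, 220, 219, 218, 211, 186, 121, 117, 118, 118, 121, 118, 137, 175, 154, 98, 94, 91]
157 [220, 222, 223, 222, 221, 214, 183, 115, 113, 112, 114, 117, 116, 144, 176, 178, 178, 174, 176]
159 [206, 216, 216, 219, 217, 209, 162, 114, 111, 117, 117, 114, 118, 171, 220, 219, 205, 184, 173]
161 [119, 125, 137, 174, 206, 216, 205, 168, 116, 115, 117, 117, 122, 123, 124, 128, 167, 209, 167]
163 [121, 123, 120, 121, 119, 123, 123, 139, 171, 202, 211, 192, 123, 122, 125, 121, 122, 123, 129]
165 [124, 122, 124, 123, 123, 122, 123, 122, 118, 120, 123, 122, 125, 126, 123, 119, 123, 123, 137]
```

Both pin heads have the same height in the side image, at the rows expected when fully home. I'll grip the knob and push the jaw shut, about 89 mm.

```bash
python3 -m creep '[{"translation":[-0.8,0.5,1.5],"roll":0.3,"gripper":15},{"translation":[-0.8,0.5,1.5],"roll":0.3,"gripper":15},{"translation":[-0.8,0.5,1.5],"roll":0.3,"gripper":15},{"translation":[-0.8,0.5,1.5],"roll":0.3,"gripper":15},{"translation":[-0.8,0.5,1.5],"roll":0.3,"gripper":15}]' 20
python3 -m creep '[{"translation":[0,0,0],"roll":0,"gripper":15},{"translation":[0,0,0],"roll":0,"gripper":15}]'
```

```text
time: 38.53
position: [0.4092, 0.2631, 0.0772]
tool_rot: [0.999, 0.038, 0.0, -0.0]
ft_force: [0.2, -0.6, 0.1]
grip_width: 0.0346
grip_force: 0.0
time: 38.7
position: [0.4092, 0.2631, 0.0771]
tool_rot: [0.999, 0.038, 0.0, -0.0]
ft_force: [-0.7, 1.9, 1.0]
grip_width: 0.0214
grip_force: 7.7
```

```bash
python3 -m creep '[{"translation":[0,0,0],"roll":0,"gripper":15},{"translation":[10,0,0],"roll":0,"gripper":15},{"translation":[22,0,0],"roll":0,"gripper":15},{"translation":[35,0,0],"roll":0,"gripper":15},{"translation":[45,0,0],"roll":0,"gripper":15}]' 25
python3 -m creep '[{"translation":[10,0,0],"roll":0,"gripper":15},{"translation":[20,0,0],"roll":0,"gripper":15},{"translation":[30,0,0],"roll":0,"gripper":15},{"translation":[36,0,0],"roll":0,"gripper":15},{"translation":[36,0,0],"roll":0,"gripper":15}]'
python3 -m creep '[{"translation":[3,0,0],"roll":0,"gripper":15},{"translation":[6,0,0],"roll":0,"gripper":15},{"translation":[6,0,0],"roll":0,"gripper":15}]'
```

```text
time: 39.12
position: [0.4489, 0.2661, 0.0769]
tool_rot: [0.999, 0.038, -0.006, 0.001]
ft_force: [-10.0, 1.3, 9.7]
grip_width: 0.021
grip_force: 25.0
time: 39.53
position: [0.4872, 0.269, 0.077]
tool_rot: [0.999, 0.038, -0.004, 0.0]
ft_force: [-4.9, 0.4, 6.9]
grip_width: 0.0205
grip_force: 25.0
time: 39.78
position: [0.4919, 0.2694, 0.077]
tool_rot: [0.999, 0.038, -0.005, 0.001]
ft_force: [-7.8, 0.8, 7.9]
grip_width: 0.0209
grip_force: 25.0
```

```bash
python3 -m creep '[{"translation":[2,0,0],"roll":0,"gripper":15},{"translation":[4,0,0],"roll":0,"gripper":15},{"translation":[4,0,0],"roll":0,"gripper":15}]'
python3 -m creep '[{"translation":[2,0,0],"roll":0,"gripper":15},{"translation":[3,0,0],"roll":0,"gripper":15},{"translation":[3,0,0],"roll":0,"gripper":15}]'
```

```text
time: 40.03
position: [0.4956, 0.2696, 0.077]
tool_rot: [0.999, 0.038, -0.005, 0.001]
ft_force: [-7.3, 0.4, 8.6]
grip_width: 0.0208
grip_force: 25.0
time: 40.28
position: [0.4972, 0.2697, 0.0769]
tool_rot: [0.999, 0.038, -0.006, 0.001]
ft_force: [-9.9, 1.3, 9.7]
grip_width: 0.0212
grip_force: 25.0
```

```bash
python3 -m creep '[{"translation":[2,0,0],"roll":0,"gripper":15},{"translation":[3,0,0],"roll":0,"gripper":15},{"translation":[3,0,0],"roll":0,"gripper":15}]'
python3 -m creep '[{"translation":[2,0,0],"roll":0,"gripper":15},{"translation":[2,0,0],"roll":0,"gripper":15},{"translation":[2,0,0],"roll":0,"gripper":15}]'
```

```text
time: 40.53
position: [0.4973, 0.2697, 0.0769]
tool_rot: [0.999, 0.038, -0.009, 0.001]
ft_force: [-14.0, 1.5, 14.3]
grip_width: 0.0212
grip_force: 25.0
time: 40.78
position: [0.4973, 0.2697, 0.0769]
tool_rot: [0.999, 0.038, -0.011, 0.002]
ft_force: [-16.5, 0.6, 16.6]
grip_width: 0.0208
grip_force: 25.0
```

The jaw has stopped dead at x = 0.4973, so the vise is shut. I'll relax, release, lift away and make a last check.

```bash
python3 -m creep '[{"translation":[-2,0,0],"roll":0,"gripper":15},{"translation":[-5,0,0],"roll":0,"gripper":15},{"translation":[-5,0,0],"roll":0,"gripper":60},{"translation":[-5,0,0],"roll":0,"gripper":60},{"translation":[-5,0,0],"roll":0,"gripper":60}]'
python3 -m creep '[{"translation":[0,0,0],"roll":0,"gripper":60},{"translation":[0,0,-20],"roll":0,"gripper":60},{"translation":[0,0,-60],"roll":0,"gripper":60},{"translation":[0,0,-100],"roll":0,"gripper":60},{"translation":[0,0,-120],"roll":0,"gripper":60}]'
python3 -m creep '[{"translation":[-20,30,0],"roll":0,"gripper":60},{"translation":[-40,70,0],"roll":0,"gripper":60},{"translation":[-50,110,0],"roll":0,"gripper":60},{"translation":[-50,150,0],"roll":0,"gripper":60},{"translation":[-50,150,0],"roll":0,"gripper":60}]'
python3 - <<'E'
from fit import *
plan()
S=viewer.camera("side"); T=viewer.camera("top"); cv2.imwrite("side13.png",S); cv2.imwrite("top13.png",T)
for c,t in(("top","vise_knob"),("side","vise_knob"),("top","pin1"),("top","batten1"),("side","batten1"),("top","salt_shaker"),("top","pepper_mill"),("top","tablet_box")): print(c,t,[(np.round(d["bbox"],1).tolist(),round(d["p"],2)) for d in viewer.recognise(c,t)])
print("jaw face/knob px if shut",proj("top",[(.4973,.2697,.077)]).round(1),proj("side",[(.4973,.2697,.077)]).round(1))
# gap check: dark/bright run through jaws along vise x at jaw-top height, vise frame yaw 4.5deg, off the knob line
xd=np.array([np.cos(.078),np.sin(.078),0]); yd=np.array([-xd[1],xd[0],0]); o=np.array([.5728,.2755,.056])
for n,I in(("top",T),("side",S)):
  for b in(.03,-.035):
    P=[o+xd*a+yd*b for a in np.arange(-.05,.05,.005)]; print(n,b,[I[int(round(v)),int(round(u))].tolist() for u,v in proj(n,P)])
E
```

```text
time: 41.2
position: [0.5037, 0.2704, 0.0771]
tool_rot: [0.999, 0.038, 0.001, -0.0]
ft_force: [0.3, -0.3, -1.0]
grip_width: 0.0335
grip_force: 0.0
time: 41.62
position: [0.5055, 0.2709, 0.2012]
tool_rot: [0.999, 0.038, 0.003, -0.001]
ft_force: [0.7, 0.7, 0.6]
grip_width: 0.0587
grip_force: 0.0
time: 42.03
position: [0.4652, 0.111, 0.1973]
tool_rot: [0.999, 0.035, 0.0, 0.001]
ft_force: [0.1, 0.6, 0.1]
grip_width: 0.0599
grip_force: 0.0
now t=42.0 [0.4652 0.111  0.1973] yawY -86.0 q [ 0.    0.4   1.84 -0.    0.9   1.5 ] F [0.1 0.6 0.1] w 0.0599
top vise_knob [([345.8, 172.8, 20.0, 63.6], 0.74), ([144.5, 189.7, 42.4, 10.1], 0.59)]
side vise_knob [([157.9, 247.2, 55.8, 41.4], 0.57)]
top pin1 [([243.1, 136.1, 8.4, 10.8], 0.5)]
top batten1 [([415.5, 172.0, 22.3, 64.4], 0.79), ([345.3, 167.6, 22.3, 66.1], 0.59), ([136.5, 174.8, 55.5, 96.2], 0.47)]
side batten1 [([313.5, 146.5, 48.3, 27.3], 0.84), ([260.2, 329.8, 69.7, 70.3], 0.78), ([283.7, 168.3, 45.5, 28.5], 0.63), ([192.3, 193.6, 47.3, 35.5], 0.38)]
top salt_shaker [([196.0, 109.1, 20.3, 25.3], 0.81)]
top pepper_mill [([342.7, 88.4, 34.4
[... 733 characters left out ...]
, 90, 69], [82, 80, 77], [77, 77, 74], [82, 80, 75]]
side 0.03 [[110, 67, 42], [99, 67, 48], [106, 63, 32], [110, 66, 36], [173, 100, 54], [208, 120, 67], [208, 119, 68], [209, 122, 67], [187, 121, 84], [198, 192, 183], [171, 125, 100], [203, 117, 64], [202, 117, 64], [205, 118, 66], [200, 114, 59], [192, 113, 69], [101, 98, 94], [102, 95, 94], [103, 99, 97], [100, 98, 95]]
side -0.035 [[47, 47, 46], [54, 47, 45], [83, 58, 42], [122, 70, 42], [146, 86, 47], [203, 114, 64], [203, 117, 64], [201, 115, 62], [164, 145, 132], [191, 187, 177], [168, 121, 92], [203, 119, 66], [202, 114, 62], [205, 117, 65], [202, 116, 64], [180, 111, 74], [104, 101, 99], [100, 99, 97], [102, 99, 95], [101, 98, 96]]
```

The two bright jaw facings now meet with no gap. Both battens and the bystanders are in place, and the robot is clear.

```bash
python3 -c "
from rig import hand_in
print(hand_in())"
```

```text
the job is handed in; nothing more can be done
None
```

I have handed the job in: both pale battens lie in the rack's saddles, each locked by a pin that measured fully home, the empty vise is shut, and the kitchen things are where they were (the result has not been shown to me).

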